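# Fish the coffee scoop out of the gap beside the toaster oven

## Robot

A 7-joint arm with a two-finger parallel gripper is mounted at the origin on the work surface. World frame = base frame: x ahead of the robot, y to its left, z up, the work surface at z = 0. Lengths are in m, angles in rad, forces in N, time in s.
With the tool pointing down it reaches from about 0.425 to 0.95 m from the base axis. Payload 4.7 kg.
Tool frame: the origin (TCP) lies midway between the tips of the shut fingers; the grasp point (between the pads) lies grip_depth behind it (grip_depth is the distance from the TCP to the grasp point, in m); z points along the fingers, y is the line along which they close (so a half turn about z gives the same grasp; the last joint's range is limited). The gripper opens to 85 mm and grips with 20 to 120 N. Pads are 22 mm wide; open, the fingers measure 114 mm over their backs; the gripper's body (76 mm by 85 mm) begins 54 mm behind the grasp point. The pads swing forward as they close: fully open they stand 13 mm farther back than shut.
Start: joints at [-1.15, 0.469, -0.049, 1.532, 0.024, 1.141, -0.082], TCP at [0.293, 0.608, 0.231] pointing down, gripper open.
Joint ranges: [-2.59, 2.59], [-0.33, 1.99], [-1.39, 1.29], [0.1, 2.45], [-1.04, 4.18], [0.21, 1.99], [-2.66, 2.66]. Speed limits (rad/s): [2.57, 2.57, 3.14, 3.14, 3.14, 3.14, 3.14].

## Interface

Orientations are given as a unit quaternion [w, x, y, z].
In Python, from plant import observe, get_image, hand_in, grip_depth gives the robot as it stands.
- The arm moves only by the tool arm_command, never from a script. Its argument "commands" is text: rows parted by semicolons, each of 5 numbers parted by spaces: the shift along the tool's x, y, z in cm, then the turn about the tool's z in degrees, then the closure, from -1 (fully open) to 1 (shut). A call has 1 to 20 rows; each row is the pose to reach, as a shift and turn from the pose commanded when the call began, along the tool's axes at that moment; what a row does not reach only later rows make up. A row lasts 1/12 s, in which the tool goes at most 41.7 mm and 7.16 degrees, less where a joint would pass 70% of its speed; a pose out of reach is approached as far as the arm can. A call with a gripper value outside its range is refused whole. The fingers move at their own pace and stop on an object; "grip_force" is the grip in N (left out, the last holds). Time passes only in rows, so rows that repeat a pose let the fingers close. It gives the time, the measured TCP pose, the force, the opening and the grip force at its end, in the units of the state.
- observe(): the state, without advancing time (a new reading comes with each control period).
- get_image(name): name is "scene" or "top" or "wrist"; returns a dict with "color" (480x640x3 uint8, blue, green, red), "fx", "fy", "cx", "cy" (pixels), "k1" (the pictures are not rectified: a ray, as slopes to the right and down, at radius r is drawn at 1 + k1 r^2 times it, then the intrinsics apply), "rvec" (rotation vector, rad) and "tvec" (3), from world to camera coordinates, as OpenCV has them. Camera axes: x right, y down, z forward; pixel columns grow to the right and rows downward; lengths in m; the calibration is good to about 2 mm. A picture is of the moment at which its call begins. There is no depth.
- hand_in(): hands the job in; it is judged then, once.
The state is a dict: "time": time; "joints": joint angles; "qvel": joint speeds; "effort": joint torques, N m; "ee_pos": TCP position; "tcp_rot": TCP orientation; "contact_force": force on the tool from outside, world axes, zero at the start; "torque": the same for the moment, N m; "grip_width": finger opening in m; "gripper_force": force on a finger pad.
Only numpy, scipy, OpenCV 4.12 (cv2) and the standard library are available. Lean on these libraries where they do the work, as an engineer would, in place of code of your own. Each camera call takes 0.05 s, during which the arm holds its last target. There are 200 camera calls.

## Task

The coffee scoop has dropped into the narrow gap between the toaster oven and the bread bin, under the wire shelf, out of a hand's reach. Take the oven-rack hook from the utensil holder and draw the scoop right out of the gap onto the open counter with it. Then stand the hook back in the holder's middle pocket and set the scoop upright, flat on the free end of the coffee tray beside the tin, leaving everything else where it stands.

Things in the scene. Friction and masses are not known exactly. Their poses are not given: they have to be found in the camera images.
- hook_grip (a point): Oven-rack hook (loose, about 0.11 kg), standing in the holder's middle pocket, leaning about 10 degrees. This point: centre of its wooden handle. z runs along the straight rod from the bend up to the handle; the bent tip points to -x. The handle is 22 mm along x, 16 mm along y (grip it across y), 110 mm along z, 55 mm either way; it is loose in the pocket.
- hook_tip (a point): Centre of the round end (radius 3.5 mm) of the hook's bent tip, 29 mm to -x and 20 mm to -z of the bend. Same frame as hook_grip.
- holder_slot (a point): White stoneware utensil holder (fixed), 58 mm (x) by 116 mm (y), 110 mm high, three pockets side by side along y, open above; utensils in the outer two reach 140 mm. This point: centre of the middle pocket's floor, 6 mm above the counter. That pocket is 48 mm along x; along y about 26 mm at the rim, narrowing to 9 mm at the floor.
- gap_mouth (a point): Mouth of the gap between the steel toaster oven (to +y, 205 mm high) and the bread bin (to -y, 185 mm high), both fixed. This point: on the counter, midway, in the plane of their fronts; x runs straight into the gap, z up. Gap 60 mm wide, 270 mm deep, open in front and above. The oven's door bar stands 30 mm out, 160 mm up, from 80 mm to +y.
- scoop_center (a point): Steel coffee scoop (loose, about 45 g), standing upright in the gap. This point: centre of its round open bowl, half-way up. Bowl 44 mm outside, 39 mm inside, 28 mm high, floor 3 mm thick. z up; a level flat handle, 12 mm wide, 3 mm thick, runs from the rim along +x (into the gap at the start) to 83 mm from the centre, its top flush with the rim.
- tray_space (a point): Wooden tray (fixed), 110 mm (x) by 240 mm (y), floor 8 mm thick, with a 6 mm wide rim that stands 8 mm above the floor. This point is on the tray's floor, in the middle of its free end; the coffee tin stands about 124 mm to +y of it. The rim's inside is 49 mm away either way in x and 62 mm away to -y.
- hook: The same hook, frame as hook_grip, origin at the bend of its 7 mm steel rod, 260 mm below the handle's centre along -z. From the bend the last 35 mm of rod run 55 degrees out of line, to -z and -x.
- scoop: the coffee scoop, origin at the centre of its underside, frame as scoop_center
- tin: round coffee tin, 75 mm wide, 113 mm high, standing on the tray (loose); origin at the centre of its underside
- cork: bottle cork, 30 mm wide, 42 mm high, standing on the counter (loose); origin at its underside
- can_a: drinks can, 66 mm wide, 122 mm high (loose); origin at its underside
- can_b: drinks can, 66 mm wide, 122 mm high (loose); origin at its underside
- pump: pump soap bottle, 68 mm wide, 172 mm high (loose); origin at its underside
- tube: squeeze tube standing on its cap, 50 mm wide, 143 mm high (loose); origin at its underside
- candle: candle on a round wooden stand, 150 mm wide, 155 mm high (loose); origin at its underside
- carton: small pastille carton lying flat, 62 x 36 x 18 mm (loose); origin at its underside
- shelf_edge (a point): Middle of the front edge of the fixed wire shelf over the oven and bin, right above the gap, 50 mm behind its mouth and 320 mm above the counter (8 mm thick). The shelf runs 220 mm back from here (x) and 400 mm to either side (y); its posts are at its far ends. Frame as gap_mouth.
Things that resemble listed ones, but are neither listed nor needed, are in the scene too. Of the things shaped like the scoop, the bare steel one is meant.

How it is judged:
By the outcome, as a careful person would: the job done as asked, in the order asked, and still so for the second after the job is handed in, with the robot touching nothing.
It also fails if it takes over 67 s, if anything falls off the work surface, if the arm or the gripper's body presses on something with over 40 N, if the wrist force passes 120 N, or if a joint passes its speed limit or range.

## Working session

There is one attempt and no reset: what is moved stays moved. The work goes in short steps, Python scripts to look and compute and a tool call to move; the robot and the scene stay as the last step left them, time stands still between calls to the robot, and variables do not carry over. Pictures are saved under pics/ and viewed, at most 10 in all, crops included, and the job is handed in when it is done.

Besides the shell and the picture viewer there is one more tool, called after ">>>" in YAML: its name, and indented under it one key for each argument. arm_command: Moves the arm, as the interface text tells. Its arguments: {"type":"object","properties":{"commands":{"type":"string"},"grip_force":{"type":"number"}},"required":["commands"]}

```bash
ls; mkdir -p pics; python3 - <<'E'
from plant import *
import cv2
s=observe(); print(s, grip_depth)
for n in ("scene","top"):
    i=get_image(n); cv2.imwrite(f"pics/{n}0.png",i["color"]); print(n,{k:v for k,v in i.items() if k!="color"})
E
```

```text
pics
{'time': 0.0, 'joints': array([-1.14988633,  0.46947417, -0.04861671,  1.53369478,  0.02408805,
        1.14098744, -0.08227784]), 'qvel': array([-0.00029734, -0.00206517, -0.00059496,  0.00171376,  0.00235544,
        0.00075326,  0.0010707 ]), 'effort': array([ 4.24260015e-04, -5.10311401e+01, -4.62232658e-02, -2.37716478e+01,
        1.06830438e-02,  7.49253872e-03, -1.38560651e-05]), 'ee_pos': array([0.29320807, 0.60734423, 0.23023905]), 'tcp_rot': array([-1.95440439e-04,  2.22980383e-01,  9.74822430e-01, -9.69811938e-04]), 'contact_force': array([-0.44448801, -0.62935793,  0.19850534]), 'torque': array([ 0.0486448 , -0.00403927, -0.0497682 ]), 'gripper_force': 0.0, 'grip_width': 0.08562488416205871} 0.0187
scene {'fx': 610.0814722835415, 'fy': 610.0814722835415, 'cx': 320.9024174437723, 'cy': 236.98974386628626, 'k1': 0.013599532633641545, 'rvec': array([ 2.52418746, -0.29350181,  0.1069485 ]), 'tvec': array([-0.52201138,  0.19713815,  1.70069667])}
top {'fx': 617.7021573108777, 'fy': 617.7021573108777, 'cx': 331.972158276764, 'cy': 227.38490147060793, 'k1': -0.04032151949841999, 'rvec': array([ 2.09347241, -2.13040897,  0.22435529]), 'tvec': array([0.00909871, 0.54892405, 2.01046517])}
```

View pics/scene0.png

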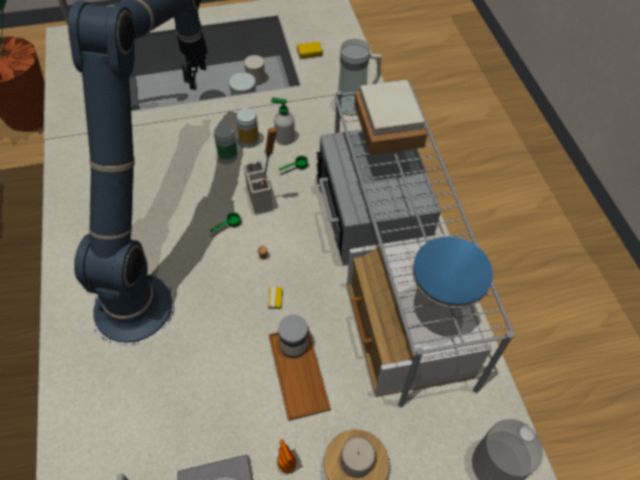

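View pics/top0.png

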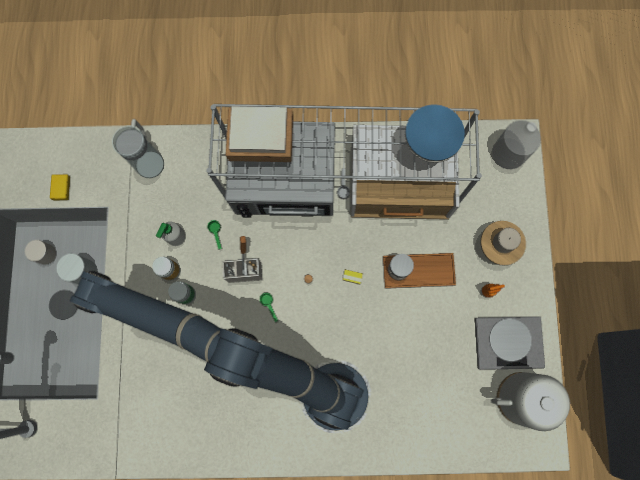

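Scene view: hook handle near (270,140), holder near (258,185). Top view: handle (244,243), holder (242,269), gap between oven and bin x≈343 with a small steel round thing at (343,192), tray (420,270) with the tin at its left. Scoop-shaped candidates: green at top (214,228), green at (267,299), and the grey one at (343,192) in the gap. The grey one is bare steel and in the gap, so it is the one meant; I'll confirm it in an enlarged crop.

```bash
cat > h.py <<'E'
import numpy as np, cv2
from plant import *
def ray(i,u,v):
    x,y=(u-i["cx"])/i["fx"],(v-i["cy"])/i["fy"]
    K=np.array([[i["fx"],0,i["cx"]],[0,i["fy"],i["cy"]],[0,0,1]])
    p=cv2.undistortPoints(np.array([[[u,v]]],float),K,np.array([i["k1"],0,0,0,0.]))[0,0]
    R=cv2.Rodrigues(np.array(i["rvec"]))[0]; o=-R.T@i["tvec"]; d=R.T@np.array([p[0],p[1],1]); return o,d/np.linalg.norm(d)
def atz(i,u,v,z):
    o,d=ray(i,u,v); return o+d*(z-o[2])/d[2]
def tri(i,a,j,b):
    o1,d1=ray(i,*a);o2,d2=ray(j,*b)
    s=np.linalg.lstsq(np.c_[d1,-d2],o2-o1,rcond=None)[0]
    p,q=o1+s[0]*d1,o2+s[1]*d2; return (p+q)/2,np.linalg.norm(p-q)
def proj(i,p):
    K=np.array([[i["fx"],0,i["cx"]],[0,i["fy"],i["cy"]],[0,0,1]])
    return cv2.projectPoints(np.array(p,float).reshape(-1,3),np.array(i["rvec"]),np.array(i["tvec"]),K,np.array([i["k1"],0,0,0,0.]))[0].reshape(-1,2)
def crop(img,u,v,w,h,W,H):
    return cv2.resize(img[v:v+h,u:u+w],(W,H),interpolation=cv2.INTER_CUBIC)
E
python3 - <<'E'
from h import *
a=cv2.imread("pics/top0.png");b=cv2.imread("pics/scene0.png")
A=crop(a,200,220,80,60,400,300);B=crop(b,230,120,80,100,400,500)[:300*1]
B=crop(b,230,120,80,60,400,300);C=crop(a,300,160,80,60,400,300);D=crop(b,230,150,80,60,400,300)
o=np.vstack([np.hstack([A,B]),np.hstack([C,D])]);cv2.imwrite("pics/c1.png",o)
E
```

```text
(no output)
```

View pics/c1.png

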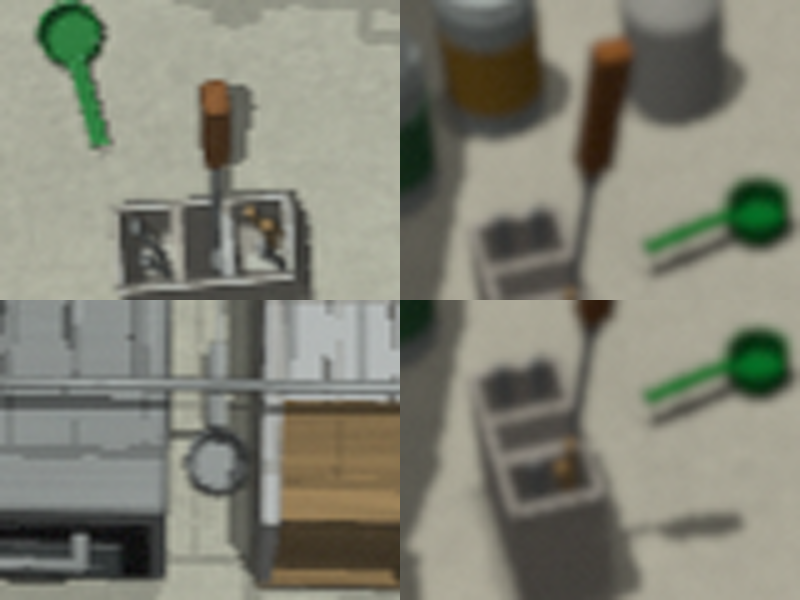

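Crop confirms: the grey bowl at top (343.4,192.2), with its flat handle running into the gap, is bare steel; the green ones stand on the open counter. Hook handle: top (243,239.4)–(243.2,252.6), scene (272.4,130)–(268.4,154).

```bash
python3 - <<'E'
from h import *
np.set_printoptions(precision=4,suppress=True)
t=get_image("top");s=get_image("scene")
for i in(t,s):print("cam",ray(i,320,240))
print("htop",*tri(t,(243,239.4),s,(272.4,130)));print("hbot",*tri(t,(243.2,252.6),s,(268.4,154)))
for n,c in dict(lt=(120,207),rt=(295,193),rb=(303,285),lb=(120,290)).items(): print("rim",n,atz(t,200+c[0]/5,220+c[1]/5,.11))
for n,c in dict(lt=(475,378),rt=(560,355),rb=(607,480),lb=(513,512)).items(): print("rimS",n,atz(s,230+(c[0]-400)/5,150+(c[1]-300)/5,.11))
print("scoop",atz(t,343.4,192.2,.028))
print("scoop handle end",atz(t,300+215/5,160+45/5,.028))
print("oven front right top",atz(t,300+165/5,160+520/5-60,.205),atz(t,333,160+278/5,.205))
print("oven frame edges",atz(t,333,210,.205),atz(t,334,182,.205))
print("bin left top",atz(t,352.4,215,.185),atz(t,352.5,180,.185), atz(t,346.5,190,0))
print("tray TR,BR,TL,BL",[atz(t,*c,.016) for c in((454,254),(455,287),(383,255),(384,287))])
print("tray scene",[atz(s,*c,.016) for c in((270,336),(287,417),(329,409),(307,337))])
print("tin",atz(t,401,265,.113)); print("cork",atz(t,308,279,.042),"carton",atz(t,353,277,.018))
print("shelf front ends",atz(t,209,182,.324),atz(t,479,181,.324))
E
python3 - <<'E'
import cv2,numpy as np
from h import *
a=cv2.imread("pics/top0.png");b=cv2.imread("pics/scene0.png")
o=np.vstack([np.hstack([crop(a,310,160,66,50,528,400),crop(b,335,215,34,50,272,400)]),np.hstack([crop(a,375,240,90,50,360,200),crop(b,260,310,80,110,145,200),np.zeros((200,295,3),np.uint8)])])
cv2.imwrite("pics/c2.png",o)
E
```

```text
cam (array([0.1191, 0.0079, 2.0807]), array([ 0.1881,  0.0156, -0.982 ]))
cam (array([ 0.3041, -0.8988,  1.5177]), array([ 0.1388,  0.5464, -0.826 ]))
htop [0.4602 0.2574 0.336 ] 0.0023452977527757147
hbot [0.4429 0.2719 0.229 ] 0.007882405563401373
rim lt [0.4317 0.3502 0.11  ]
rim rt [0.439  0.2371 0.11  ]
rim rb [0.3791 0.2316 0.11  ]
rim lb [0.3778 0.3492 0.11  ]
rimS lt [0.382  0.3504 0.11  ]
rimS rt [0.4356 0.3572 0.11  ]
rimS rb [0.4451 0.2538 0.11  ]
rimS lb [0.3866 0.2423 0.11  ]
scoop [ 0.6783 -0.0421  0.028 ]
scoop handle end [ 0.7616 -0.0425  0.028 ]
oven front right top [ 0.5925 -0.0044  0.205 ] [ 0.5552 -0.0038  0.205 ]
oven frame edges [ 0.5731 -0.0041  0.205 ] [ 0.6639 -0.0089  0.205 ]
bin left top [ 0.5607 -0.065   0.185 ] [ 0.6753 -0.0682  0.185 ] [ 0.6937 -0.0538  0.    ]
tray TR,BR,TL,BL [array([ 0.4584, -0.4129,  0.016 ]), array([ 0.3462, -0.4098,  0.016 ]), array([ 0.4593, -0.1718,  0.016 ]), array([ 0.3506, -0.1714,  0.016 ])]
tray scene [array([ 0.3532, -0.1787,  0.016 ]), array([ 0.3534, -0.404 ,  0.016 ]), array([ 0.4597, -0.4083,  0.016 ]), array([ 0.4493, -0.2042,  0.016 ])]
tin [ 0.4097 -0.2201  0.113 ]
cork [0.3788 0.082  0.042 ] carton [ 0.3859 -0.0683  0.018 ]
shelf front ends [0.636 0.362 0.324] [ 0.6253 -0.4374  0.324 ]
```

View pics/c2.png

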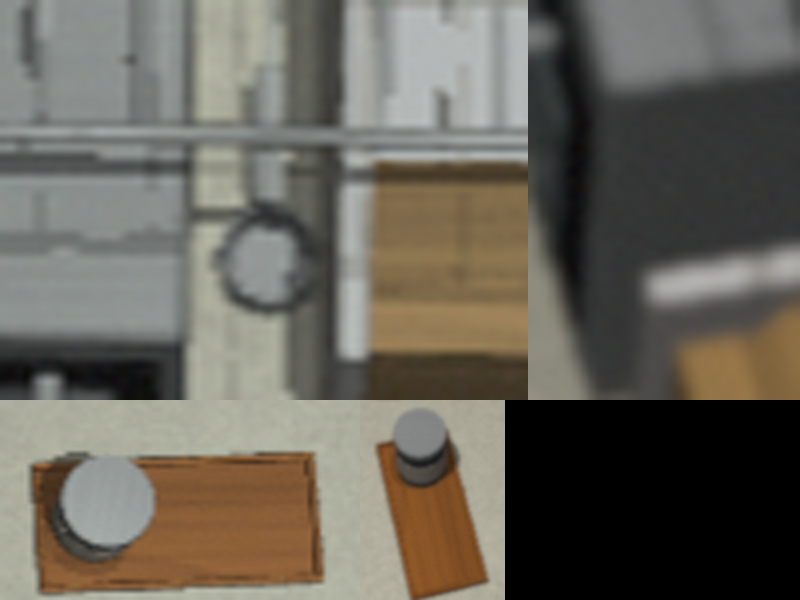

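Crop shows: scoop bowl between the walls at top ≈(343,192), handle going in along the gap; tray corners clear. Gap: walls at y≈-0.005/-0.066, shelf edge centre (0.631,-0.038) → mouth ≈(0.581,-0.037). Go to look at the hook from the wrist.

>>> arm_command:
  commands: "0 0 -8 0 -1;0 0 -17 0 -1;0 0 -17 0 -1;-28 -20 -17 -29 -1;-28 -20 -17 -29 -1;-28 -20 -17 -29 -1;-28 -20 -17 -29 -1;-28 -20 -17 -29 -1;-28 -20 -17 -29 -1;-28 -20 -17 -29 -1;-28 -20 -17 -29 -1;-28 -20 -17 -29 -1;-28 -20 -17 -29 -1;-28 -20 -17 -29 -1;-28 -20 -17 -29 -1;-28 -20 -17 -29 -1"
  grip_force: 30

```text
time: 1.53
ee_pos: [0.4574, 0.3077, 0.4008]
tcp_rot: [-0.001, -0.03, 1.0, 0.0]
contact_force: [-0.7, 0.0, -0.6]
grip_width: 0.0856
gripper_force: 0.0
```

```bash
cat >> h.py <<'E'
def pose():
    from scipy.spatial.transform import Rotation as Ro
    s=observe(); q=s["tcp_rot"]; return s,Ro.from_quat([q[1],q[2],q[3],q[0]]).as_matrix()
def shift(target):
    s,R=pose(); return (R.T@(np.array(target)-s["ee_pos"])*100).round(2)
def st():
    s,R=pose(); print("t",s["time"].__round__(2),"p",s["ee_pos"].round(4),"yaw_y",np.degrees(np.arctan2(R[1,1],R[0,1])).round(1),"F",s["contact_force"].round(1),"w",round(s["grip_width"],4),"gf",round(s["gripper_force"],1),"j",s["joints"].round(2))
E
python3 - <<'E'
from h import *
st();i=get_image("wrist");cv2.imwrite("pics/w1.png",i["color"])
np.save("w1.npy",{k:v for k,v in i.items() if k!="color"},allow_pickle=True)
print(ray(i,320,240))
E
```

```text
t 1.53 p [0.4574 0.3077 0.4008] yaw_y 93.4 F [-0.7  0.  -0.6] w 0.0856 gf 0.0 j [-0.69  0.16  0.02  1.58 -0.    1.4   0.97]
(array([0.37678536, 0.30305722, 0.54336503]), array([ 0.31769786,  0.03649859, -0.94748927]))
```

View pics/w1.png

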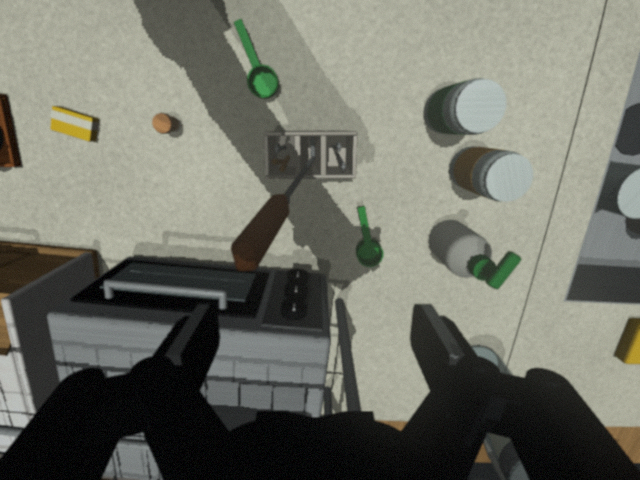

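Wrist view: handle top ≈(246,258), handle bottom ≈(281,198), rod down to ≈(312,145) within the middle pocket; the holder rim (266,131)–(356,178). Enlarge to see the bend's direction.

```bash
python3 - <<'E'
from h import *
np.set_printoptions(precision=4,suppress=True)
a=cv2.imread("pics/w1.png")
cv2.imwrite("pics/c3.png",np.hstack([crop(a,262,125,100,75,800,600)]))
w=np.load("w1.npy",allow_pickle=True).item();t=get_image("top");s=get_image("scene")
for n,a,b,c in(("top",(246,258),(243,239.4),(272.4,130)),("bot",(281,198),(243.2,252.6),(268.4,154))):
    print(n,tri(w,a,t,b),tri(w,a,s,c))
for c in((266,131),(356,131),(356,178),(267,178)): print(atz(w,*c,.11))
E
```

```text
top (array([0.463 , 0.26  , 0.3271]), np.float64(0.005327923878553246)) (array([0.4626, 0.2621, 0.3319]), np.float64(0.0015760779499354512))
bot (array([0.4437, 0.274 , 0.2139]), np.float64(0.004249301285452507)) (array([0.4453, 0.2755, 0.2256]), np.float64(0.0038424121173379375))
[0.3852 0.2443 0.11  ]
[0.3785 0.3546 0.11  ]
[0.4358 0.3602 0.11  ]
[0.4427 0.2466 0.11  ]
```

View pics/c3.png

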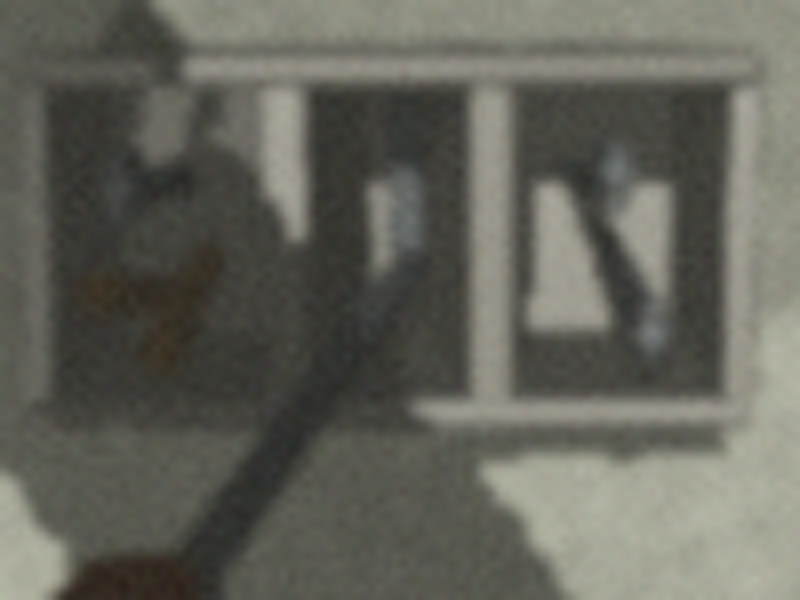

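The bend is at crop (405,255), and its tip runs toward (400,170), i.e. world −x: the tip faces the robot and the handle leans away. Under the shelf I need the handle leaning toward the robot, so I'll pivot the hook in the grip against the fixed holder afterwards. Grasp now.

>>> arm_command:
  commands: "0.1 -2.3 0 0 -1;0.1 -2.3 4 0 -1;0.1 -2.3 8 0 -1;0.1 -2.3 12.3 0 -1;0.1 -2.3 12.3 0 -1;0.1 -2.3 12.3 0 1;0.1 -2.3 12.3 0 1;0.1 -2.3 12.3 0 1;0.1 -2.3 12.3 0 1;0.1 -2.3 12.3 0 1;0.1 -2.3 12.3 0 1;0.1 -2.3 12.3 0 1;0.1 -2.3 12.3 0 1"
  grip_force: 40

```text
time: 2.77
ee_pos: [0.4591, 0.2856, 0.2801]
tcp_rot: [0.001, -0.028, 1.0, 0.003]
contact_force: [0.1, 3.5, 6.1]
grip_width: 0.0162
gripper_force: 38.4
```

>>> arm_command:
  commands: "0 0.8 -1 0 1;0 0.8 -4 0 1;0 0.8 -7 0 1;0 0.8 -10 0 1;0 0.8 -13 0 1;0 0.8 -15 0 1;0 0.8 -15 0 1;0 0.8 -15 0 1"

```text
time: 3.43
ee_pos: [0.4589, 0.2903, 0.4289]
tcp_rot: [0.001, -0.028, 1.0, -0.001]
contact_force: [-0.4, -0.9, -0.9]
grip_width: 0.0156
gripper_force: 38.9
```

```bash
python3 - <<'E'
from h import *
st()
a=get_image("scene");b=get_image("top");w=get_image("wrist")
c=proj(a,observe()["ee_pos"])[0].astype(int);d=proj(b,observe()["ee_pos"])[0].astype(int);print(c,d)
print(observe()["ee_pos"])
A=a["color"][c[1]-40:c[1]+110,c[0]-75:c[0]+75];B=b["color"][d[1]-50:d[1]+70,d[0]-60:d[0]+60]
cv2.imwrite("pics/w2.png",np.hstack([cv2.resize(A,(400,400)),cv2.resize(B,(400,400))]))
E
```

```text
t 3.43 p [0.4589 0.2903 0.4289] yaw_y 93.2 F [-0.4 -0.9 -0.9] w 0.0156 gf 38.9 j [-0.67  0.14  0.03  1.54 -0.    1.46  0.99]
[266  96] [226 233]
[0.45801326 0.29023622 0.42638163]
```

View pics/w2.png

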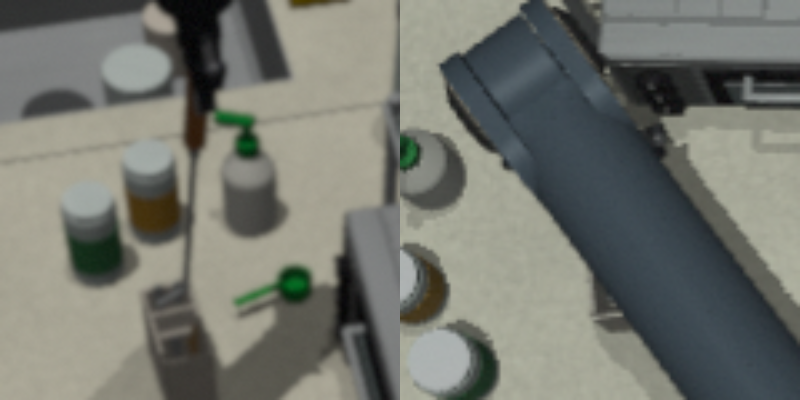

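Scene crop: hook held, handle bottom at scene ≈(264,111.5), bend ≈(260.4,163), tip ≈(251,167) pointing toward the robot; free of the holder.

```bash
python3 - <<'E'
from h import *
np.set_printoptions(precision=4,suppress=True)
a=get_image("scene");n=np.array([.056,.998,0]);p=np.array([.458,.290,.43])
for n_,c in(("hb",(264.1,111.5)),("bend",(260.4,163)),("tip",(251,167.4))):
    o,d=ray(a,*c);print(n_,o+d*(n@(p-o))/(n@d))
st()
E
```

```text
hb [0.4475 0.2906 0.3752]
bend [0.4236 0.2919 0.1758]
tip [0.395  0.2935 0.1619]
t 3.63 p [0.458  0.2903 0.4265] yaw_y 93.2 F [-0.3 -0.7 -0.6] w 0.0155 gf 38.9 j [-0.67  0.14  0.03  1.55 -0.    1.46  0.99]
```

Now pivot the hook: outside the holder's far face, tip against it, gripper moved toward the robot.

>>> arm_command:
  commands: "-4 0.6 0 0 1;-7 0.6 0 0 1;-7 0.6 3 0 1;-7 0.6 6 0 1;-7 0.6 8.5 0 1;-7 0.6 8.5 0 1;-5 0.6 8.5 0 1;-3.5 0.6 8.5 0 1;-2 0.6 8.5 0 1;-0.5 0.6 8.5 0 1;1 0.6 8.5 0 1;2.5 0.6 8.5 0 1;4 0.6 8.5 0 1;5.5 0.6 8.5 0 1;7 0.6 8.5 0 1;8.5 0.6 8.5 0 1;8.9 0.6 8.5 0 1;8.9 0.6 8.5 0 1"
  grip_force: 35

```text
time: 5.13
ee_pos: [0.368, 0.2923, 0.3439]
tcp_rot: [0.0, -0.029, 1.0, 0.0]
contact_force: [0.6, -0.6, -0.8]
grip_width: 0.0156
gripper_force: 37.2
```

```bash
python3 - <<'E'
from h import *
st()
w=get_image("wrist")["color"]; a=get_image("scene")
c=proj(a,observe()["ee_pos"])[0].astype(int);print(c)
A=a["color"][c[1]-40:c[1]+110,c[0]-75:c[0]+75]
cv2.imwrite("pics/w3.png",np.hstack([cv2.resize(A,(400,400)),cv2.resize(w,(400,300))[:, :].copy() if 0 else cv2.copyMakeBorder(cv2.resize(w,(400,300)),0,100,0,0,cv2.BORDER_CONSTANT)]))
E
```

```text
t 5.13 p [0.368  0.2923 0.3439] yaw_y 93.3 F [ 0.6 -0.6 -0.8] w 0.0156 gf 37.2 j [-0.74  0.04 -0.02  1.84  0.    1.26  0.87]
[235 124]
```

View pics/w3.png

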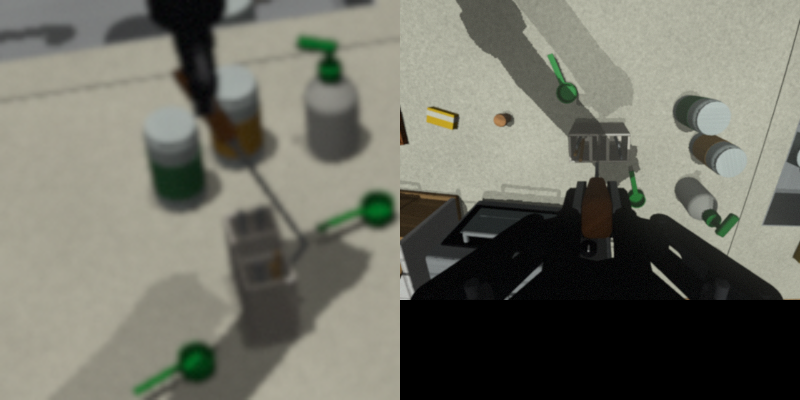

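Picture: the hook is now tilted with the handle toward the robot; handle bottom ≈ scene (247,136.5), bend ≈(273.6,174.8), tip ≈(269,180).

```bash
python3 - <<'E'
from h import *
np.set_printoptions(precision=4,suppress=True)
a=get_image("scene");n=np.array([.058,.998,0]);e=observe()["ee_pos"]
P={}
for n_,c in(("hb",(247,136.5)),("bend",(273.6,174.8)),("tip",(268.75,180.4))):
    o,d=ray(a,*c);P[n_]=o+d*(n@(e-o))/(n@d);print(n_,P[n_],P[n_]-e)
v=P["hb"]-P["bend"];print(np.degrees(np.arctan2(-v[0],v[2])),np.linalg.norm(v))
# model: grip g above bend at lean th
for th in(19,22,25,28):
    t=np.radians(th);d=np.array([-np.sin(t),0,np.cos(t)]);x=np.array([np.cos(t),0,np.sin(t)])
    g=e+[0,0,.0187];b=g-.271*d;tp=b-.029*x-.020*d;print(th,"bend",b-e,"tip",tp-e, proj(a,[b,tp,b+.205*d]).round(1).tolist())
E
```

```text
hb [0.3945 0.2903 0.2937] [ 0.0252 -0.0015 -0.0495]
bend [0.4586 0.2866 0.12  ] [ 0.0894 -0.0052 -0.2232]
tip [0.4427 0.2875 0.0972] [ 0.0734 -0.0043 -0.246 ]
20.26642677280107 0.18520608681165096
19 bend [ 0.0882  0.     -0.2375] tip [ 0.0673  0.     -0.2659] [[273.2, 176.7], [266.9, 183.9], [245.4, 134.9]]
22 bend [ 0.1015  0.     -0.2326] tip [ 0.0821  0.     -0.262 ] [[277.4, 174.9], [271.6, 182.2], [246.5, 134.3]]
25 bend [ 0.1145  0.     -0.2269] tip [ 0.0967  0.     -0.2573] [[281.6, 172.9], [276.2, 180.4], [247.6, 133.8]]
28 bend [ 0.1272  0.     -0.2206] tip [ 0.111   0.     -0.2519] [[285.6, 170.8], [280.8, 178.5], [248.7, 133.2]]
```

>>> arm_command:
  commands: "0 0 -4 0 1;0 0 -7 0 1;-1 -4 -7 4 1;-2 -8 -7 4 1;-2.6 -12 -7 4 1;-3.2 -16 -7 4 1;-3.8 -20 -7 4 1;-4.4 -24 -7 4 1;-4.8 -28 -7 4 1;-5.3 -32 -7 4 1;-5.3 -33.2 -7 4 1;-5.3 -33.2 -7 4 1;-5.3 -33.2 -4 4 1;-5.3 -33.2 -1 4 1;-5.3 -33.2 2 4 1;-5.3 -33.2 4.5 4 1;-5.3 -33.2 4.5 4 1;-5.3 -33.2 4.5 4 1"
  grip_force: 70

```text
time: 6.78
ee_pos: [0.4405, -0.0357, 0.2977]
tcp_rot: [-0.002, 0.006, 1.0, -0.0]
contact_force: [-0.4, -1.0, -0.0]
grip_width: 0.0153
gripper_force: 70.8
```

```bash
python3 - <<'E'
from h import *
st()
i=get_image("wrist");a=get_image("scene");b=get_image("top")
e=observe()["ee_pos"]
pr=[e+[.07,0,-.263],e+[.09,0,-.235]]
pa=proj(a,pr).astype(int);pb=proj(b,pr).astype(int);pw=proj(i,pr).astype(int);print(pa,pb,pw)
def cr(img,c,w,h,s):
    u=min(max(c[0]-w//2,0),640-w);v=min(max(c[1]-h//2,0),480-h);print(u,v,s);return crop(img,u,v,w,h,int(w*s),int(h*s))
o=np.vstack([np.hstack([cr(a["color"],pa[0],80,60,5),cr(b["color"],pb[0],80,60,5)]),np.hstack([cr(i["color"],(320,240),400,300,1),cr(i["color"],pw[0],80,60,5)])])
cv2.imwrite("pics/c4.png",o)
np.save("c4.npy",[{k:v for k,v in x.items() if k!="color"} for x in(i,a,b)],allow_pickle=True)
E
```

```text
t 6.78 p [ 0.4405 -0.0357  0.2977] yaw_y 89.3 F [-0.4 -1.  -0. ] w 0.0153 gf 70.8 j [-0.39  0.01  0.38  1.98 -0.    1.16  1.55]
[[315 275]
 [322 269]] [[342 239]
 [342 231]] [[314 252]
 [314 276]]
275 245 5
302 209 5
120 90 1
274 222 5
```

View pics/c4.png

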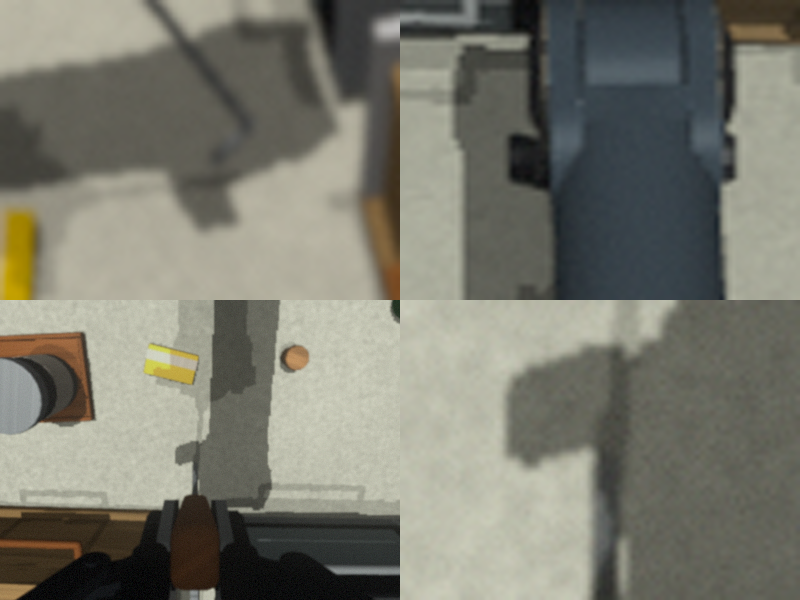

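Scene part: tip ≈(319,276), bend ≈(324,270.6), in front of the gap mouth, tip pointing at the robot.

```bash
python3 - <<'E'
from h import *
np.set_printoptions(precision=4,suppress=True)
w,a,b=np.load("c4.npy",allow_pickle=True); e=np.array([.4405,-.0357,.2977])
for n_,c in(("bend",(324,270.6)),("tip",(319,276))):
    o,d=ray(a,*c);print(n_,o+d*(e[1]-o[1])/d[1]-e)
print("wrist tip",atz(w,317.6,232,.03),atz(w,317,255,.06))
E
```

```text
bend [ 0.096   0.     -0.2413]
tip [ 0.0818  0.     -0.2653]
wrist tip [ 0.4866 -0.0317  0.03  ] [ 0.5064 -0.0329  0.06  ]
```

>>> arm_command:
  commands: "0 0 0.8 0 1;0 0 1.2 0 1;0 0 1.6 0 1;0 0 1.6 0 1;0 0 1.6 0 1"

```text
time: 7.35
ee_pos: [0.4407, -0.0365, 0.2821]
tcp_rot: [-0.0, 0.007, 1.0, 0.0]
contact_force: [-0.7, -0.0, -1.5]
grip_width: 0.0149
gripper_force: 70.9
```

>>> arm_command:
  commands: "0 0 0.3 0 1;0 0 0.6 0 1;0 0 0.6 0 1;0 0 0.6 0 1"

```text
time: 7.68
ee_pos: [0.4408, -0.0365, 0.2761]
tcp_rot: [-0.0, 0.007, 1.0, 0.0]
contact_force: [-0.2, 0.2, -0.8]
grip_width: 0.0153
gripper_force: 70.9
```

>>> arm_command:
  commands: "0 0 0.2 0 1;0 0 0.4 0 1;0 0 0.4 0 1;0 0 0.4 0 1"

```text
time: 8.02
ee_pos: [0.4411, -0.0365, 0.2729]
tcp_rot: [0.0, 0.007, 1.0, 0.0]
contact_force: [-1.5, 0.5, 4.3]
grip_width: 0.0149
gripper_force: 71.8
```

Counter contact at TCP z≈0.273, so the tip centre is 0.270 below the TCP. Now up, in over the bowl, and down into it.

>>> arm_command:
  commands: "0 0 -2.5 0 1;0 0 -5 0 1;0 0 -5 0 1;-3 -0.5 -5 0 1;-6 -0.5 -5 0 1;-9 -0.5 -5 0 1;-12 -0.5 -5 0 1;-14 -0.5 -5 0 1;-15.1 -0.5 -5 0 1;-15.1 -0.5 -5 0 1;-15.1 -0.5 -5 0 1;-15.1 -0.5 -5 0 1"

```text
time: 9.02
ee_pos: [0.5906, -0.0438, 0.322]
tcp_rot: [-0.001, 0.007, 1.0, 0.0]
contact_force: [0.3, -0.3, -0.9]
grip_width: 0.0152
gripper_force: 70.9
```

```bash
python3 - <<'E'
from h import *
st()
t=get_image("top");s=get_image("scene");cv2.imwrite("pics/t5.png",t["color"]);cv2.imwrite("pics/s5.png",s["color"])
E
```

```text
t 9.02 p [ 0.5906 -0.0438  0.322 ] yaw_y 89.2 F [ 0.3 -0.3 -0.9] w 0.0152 gf 70.9 j [-0.33  0.28  0.43  1.64 -0.12  1.26  1.68]
```

>>> arm_command:
  commands: "0 0 0.7 0 1;0 0 1.4 0 1;0 0 2.1 0 1;0 0 2.8 0 1;0 0 2.8 0 1;0 0 2.8 0 1"

```text
time: 9.62
ee_pos: [0.5915, -0.0434, 0.2935]
tcp_rot: [-0.001, 0.007, 1.0, -0.0]
contact_force: [-0.1, -0.1, -0.7]
grip_width: 0.0154
gripper_force: 70.9
```

>>> arm_command:
  commands: "0 0 0.4 0 1;0 0 0.8 0 1;0 0 1.2 0 1;0 0 1.2 0 1;0 0 1.2 0 1"

```text
time: 10.03
ee_pos: [0.5917, -0.0435, 0.2819]
tcp_rot: [-0.0, 0.007, 1.0, 0.0]
contact_force: [0.5, 0.5, -1.2]
grip_width: 0.0154
gripper_force: 70.9
```

Tip is inside the bowl, near its floor. Draw it out slowly.

>>> arm_command:
  commands: "0.5 0 0 0 1;1.2 0 0 0 1;2 0 0 0 1;3 0 0 0 1;4 0 0 0 1;5 0 0 0 1;6 0 0 0 1;7 0 0 0 1;8 0 0 0 1;9 0 0 0 1;10 0 0 0 1;11 0 0 0 1;12 0 0 0 1;13 0 0 0 1;14 0 0 0 1;14.8 0 0 0 1;15.3 0 0 0 1;15.5 0 0 0 1;15.5 0 0 0 1"

```text
time: 11.62
ee_pos: [0.4364, -0.0414, 0.2823]
tcp_rot: [-0.0, 0.007, 1.0, 0.0]
contact_force: [-0.2, -0.5, -1.6]
grip_width: 0.0148
gripper_force: 70.9
```

```bash
python3 - <<'E'
from h import *
st()
for n in("scene","wrist","top"):
    i=get_image(n);cv2.imwrite(f"pics/{n}6.png",i["color"])
    for p in((.527,-.04,.028),):print(n,proj(i,p))
E
```

```text
t 11.62 p [ 0.4364 -0.0414  0.2823] yaw_y 89.2 F [-0.2 -0.5 -1.6] w 0.0148 gf 70.9 j [-0.39  0.01  0.4   2.01 -0.01  1.12  1.57]
scene [[320.9370316  277.74831727]]
wrist [[315.99659467 267.47708884]]
top [[343.73823335 235.35786003]]
```

```bash
python3 - <<'E'
from h import *
a=cv2.imread("pics/wrist6.png").astype(int)
c=a[200:330:4,262:380:4];ch=" .:-=+*#%@"
print("wrist u262.. v200.. step4 (b-r hue then gray)")
g=c.sum(2)//3; d=c[...,2]-c[...,0]
for r in range(len(g)): print(200+4*r,"".join(ch[min(9,x*10//256)] for x in g[r]),"  ","".join("s" if x<6 else "-" for x in d[r]))
E
```

```text
wrist u262.. v200.. step4 (b-r hue then gray)
200 ###*###**###***++*------------    ------------------------------
204 #######*##***#*+**------------    ------------------------------
208 *###*###**********=----------=    ------------------------------
212 ###*####*#####+***------------    ------------------------------
216 #####*#####***+**=------------    ------------------------------
220 ####**##**#*##+*#-------------    ------------------------------
224 #**#####*#****+**-------------    ------------------------------
228 *#####********+*=-------------    ------------------------------
232 *##**#*#****=-+---------------    ------------------------------
236 ##**####*+----:---------------    ------------------------------
240 ####*#**=-----:---------------    ------------------------------
244 ***##***+-----:---------------    ------------------------------
248 ########+-=--:::--------------    ---------------s--------------
252 ##*#****=--::::::-------------    ------------ssssss------------
256 **######**=:-::-::------------    -----------sssssss------------
260 *####*#*##-++-:
[... 522 characters left out ...]
----------
292 *#*##*:..--......-...:--------    ------sss---------sss---------
296 *###*+:..:.......: ..:-:::::::    ------sss---------ssss--s---s-
300 ***==-................:-=+++::    ------sss---------ssss--------
304 ++...:............ ....  =++++    --s-sssss---------sssssss-----
308 :. ..... .............   .++++    --sssssss----------sssssss----
312 -. . ..................   ::::    --ssssss-----------sssssss--s-
316 =.  .... ..............   ....    -sssssss-----------sssssssssss
320 .   ...................    ...    -sssssss-----------sssssssssss
324 .   ...................     ..    -ssssss-------------ssssssssss
328     ...................     ..    -ssssss-------------ssssssssss
```

The wrist pixels show the steel bowl centred at (316,266), just where the hook's tip predicts it (x≈0.527): it came along. The arm nears its inner reach, so swing the hook round about its tip and draw on until the handle too is clear.

>>> arm_command:
  commands: "-0.1 -0.9 0 -7 1;-0.3 -1.8 0 -14 1;-0.6 -2.7 0 -21 1;-1 -3.6 0 -28 1;-1.6 -4.4 0 -35 1;-2.2 -5.1 0 -42 1;-3 -5.7 0 -49 1;-3.8 -6.3 0 -56 1;-4.7 -6.8 0 -63 1;-5.6 -7.1 0 -70 1;-6.5 -7.4 0 -77 1;-6.5 -7.4 0 -77 1;-5.7 -7.4 0 -77 1;-4.8 -7.4 0 -77 1;-3.9 -7.4 0 -77 1;-3 -7.4 0 -77 1;-2.1 -7.4 0 -77 1;-1.2 -7.4 0 -77 1;-0.4 -7.4 0 -77 1;0 -7.4 0 -77 1"

```text
time: 13.43
ee_pos: [0.4499, -0.1142, 0.2745]
tcp_rot: [-0.005, -0.61, 0.792, -0.001]
contact_force: [0.4, -1.5, 9.3]
grip_width: 0.015
gripper_force: 72.1
```

```bash
cat >> h.py <<'E'
def steel(name,u0,u1,v0,v1,s=4,th=6):
    i=get_image(name);a=i["color"].astype(int)[v0:v1:s,u0:u1:s];ch=" .:-=+*#%@";g=a.sum(2)//3;d=a[...,2]-a[...,0]
    for r in range(len(g)): print(v0+s*r,"".join(ch[min(9,x*10//256)] for x in g[r]),"  ","".join("s" if x<th else "-" for x in d[r]))
    return i
E
python3 - <<'E'
from h import *
st()
i=get_image("wrist");c=proj(i,[(.465,-.04,.028),(.548,-.04,.028)]);print(c)
j=get_image("scene");print(proj(j,[(.465,-.04,.028),(.548,-.04,.028)]))
u,v=c.mean(0).astype(int);steel("wrist",max(u-80,0),u+80,max(v-70,0),v+70)
E
```

```text
t 13.43 p [ 0.4499 -0.1142  0.2745] yaw_y 165.2 F [ 0.4 -1.5  9.3] w 0.015 gf 72.1 j [ 1.29  0.35 -1.38  1.9   0.38  1.2   2.66]
[[317.777186   261.28161389]
 [254.09835853 276.91819505]]
[[299.56602527 282.03310769]
 [328.12641624 276.30719612]]
199 #########*############*----:-----::-::::    -------------------------------s--------
203 #############%#######=--:---::-:::::::::    -------------------------s--s--s--------
207 ##################**==----::-::-:::-::::    ---------------------------------s------
211 *#############**=-===---------:-:::::-::    --------------------------------s-------
215 *##########*==--====---==-=--:----:--:::    -------------------------------s--------
219 *#######**=====-==-==-==------:-:::--:::    ---------------------s------------s-----
223 +#####=-------==----==-==-=--=-:::---:::    ---------s--------------------s---------
227 -*##*---=---====----===--=-----::-::-:::    ----------------------------------------
231 :*+=-=-=---==--=--=-==--==---=------::::    ------------------------------s---------
235 -=----==---=-=--=------------=------::::    ----
[... 1561 characters left out ...]
****####*  ..:.............::....    --ssss----------sssssss----------ssssss-
311 ....:::***+*###=   ...............:::...    sssssss---------sssssss----------ssss---
315 .:..:.:=****###:  ...:............:::...    sssssss---------ssssss------------ss-s-s
319 :...::.:****###   .................::...    ssssssss-------sssssss------------ssss-s
323 ...::. .+****#*   ................:::...    ssssssss-------s-sssss------------ssss-s
327 .:.::  .=****#=   ................:::...    ssssssss-------sssssss------------sssss-
331 .:::.  .:*****.   .................::...    sssssssss-----s-ssssss------------sssss-
335 .::.    :+***=      :.............:.....    sssssssss-----ssssssss------------ssssss
```

>>> arm_command:
  commands: "0 0 -2 0 1;0 0 -4 0 1;0 0 -6 0 1;0 0 -8 0 1;0 0 -10 0 1;0 0 -10 0 1"

```text
time: 14.08
ee_pos: [0.4775, -0.0979, 0.3681]
tcp_rot: [-0.015, -0.605, 0.796, -0.001]
contact_force: [0.9, 0.3, -0.0]
grip_width: 0.0154
gripper_force: 70.8
```

```bash
python3 - <<'E'
from h import *
st()
i=get_image("wrist");c=proj(i,[(.475,-.04,.028),(.558,-.04,.028)]);print(c)
u,v=c.mean(0).astype(int);steel("wrist",max(u-80,0),u+80,max(v-60,0),v+60)
np.save("w7.npy",{k:v for k,v in i.items() if k!="color"},allow_pickle=True)
E
```

```text
t 14.08 p [ 0.4775 -0.0979  0.3681] yaw_y 164.4 F [ 0.9  0.3 -0. ] w 0.0154 gf 70.8 j [ 1.23  0.32 -1.39  1.7   0.33  1.41  2.66]
[[323.41227736 228.63840226]
 [270.2036851  243.08443351]]
175 -==*########################**+=---:::::    ----------------------------------------
179 ==-*#######**##############**---:-:-::::    ----------------------------------------
183 -=-*######################*+:-:-:-:-::::    ----------------------------------------
187 :=-+*################****+--------::::::    ---------------------------s------------
191 .==-*################+*=---:----:--:::::    ----------------------------s-----s-----
195 :-=:*###############*+-----:--------::::    -----------------------s----------------
199 .:=-+##############*-----:-:--::----::::    ----------------------------s-----------
203 .:==-############*==-----=--::-::--:::::    ---------------------------------s------
207 .:-=:*#########*--=--===-=-::::::---:::-    -----------------------------s----------
211 .::=-+######*==-=-=--------::::-::--:::-    ----------------------------------------
215 ..:==-##*+=====--
[... 1058 characters left out ...]
---------*####*##=-##############    ss-----------------------s--------------
267 :*----:-------+#########==##############    -------------------------s--------------
271 *#+---:::::::=##########+=##############    ---------s-s-------------s--------------
275 **=:::...:::-*##########+=##############    ----sssssss--------------s--------------
279 :::.......=+**##########=-##############    ssssssssss---------------s--------------
283 ..........=***##########=:##############    ssssssssss---------------s--------------
287 :........ :****#######*=..-*############    sssssssssss-----------------------------
291 :........ .**+*##-::.*:.....#::::#######    sssssssssss--------ss---------sss-------
```

>>> arm_command:
  commands: "0 0 -1 7 1;0 0 -2 14 1;0 0 -3 21 1;0 0 -4 28 1;0 0 -4 35 1;0 0 -4 42 1;0 0 -4 49 1;0 0 -4 56 1;0 0 -4 63 1;0 0 -4 70 1;0 0 -4 73 1;0 0 -4 73 1"

```text
time: 15.18
ee_pos: [0.4749, -0.0982, 0.4032]
tcp_rot: [-0.016, -0.012, 1.0, -0.01]
contact_force: [0.8, -0.3, -1.8]
grip_width: 0.0153
gripper_force: 70.8
```

```bash
python3 - <<'E'
from h import *
np.set_printoptions(precision=4,suppress=True)
st();w=np.load("w7.npy",allow_pickle=True).item()
print("scoop",atz(w,318,233,.028),"end",atz(w,270,252,.028))
E
```

```text
t 15.18 p [ 0.4749 -0.0982  0.4032] yaw_y 91.4 F [ 0.8 -0.3 -1.8] w 0.0153 gf 70.8 j [ 1.07  0.18 -1.1   1.65  0.18  1.45  1.54]
scoop [ 0.4845 -0.0357  0.028 ] end [ 0.5626 -0.0265  0.028 ]
```

>>> arm_command:
  commands: "0 2 -1 0 1;0 4 -2 0 1;0 7 -2 0 1;0 10 -2 0 1;0 13 -2 0 1;0 16 -2 0 1;0 19 -2 0 1;0 22 -2 0 1;0 25 -2 0 1;0 26.5 -2 0 1;0 26.5 -2 0 1;0 26.5 -2 0 1;0 26.5 -2 0 1;0 26.5 -2 0 1"

```text
time: 16.35
ee_pos: [0.4702, 0.1654, 0.4189]
tcp_rot: [-0.015, -0.011, 1.0, -0.01]
contact_force: [0.5, 0.3, -1.5]
grip_width: 0.0155
gripper_force: 70.8
```

```bash
python3 - <<'E'
from h import *
st()
E
```

```text
t 16.35 p [0.4702 0.1654 0.4189] yaw_y 91.3 F [ 0.5  0.3 -1.5] w 0.0155 gf 70.8 j [ 0.57  0.25 -1.2   1.58  0.23  1.51  0.95]
```

The arm's elbow swung outward and limits close-in reach, so I'll take part of the tilt back out (to about 10°) against the oven's fixed front before inserting.

>>> arm_command:
  commands: "2 0 -3 0 1;4.3 0 -3 0 1;4.3 -3 -3 0 1;4.3 -6 -3 0 1;4.3 -9 -3 0 1;4.3 -12 -3 0 1;4.3 -14.6 -3 0 1;4.3 -14.6 0 0 1;4.3 -14.6 3 0 1;4.3 -14.6 6 0 1;4.3 -14.6 7.8 0 1;4.3 -14.6 7.8 0 1;4.3 -14.6 7.8 0 1"
  grip_force: 40

```text
time: 17.43
ee_pos: [0.4279, 0.0176, 0.3456]
tcp_rot: [-0.015, -0.012, 1.0, -0.01]
contact_force: [0.6, 0.9, -0.6]
grip_width: 0.0148
gripper_force: 70.9
```

>>> arm_command:
  commands: "-2 0 0 0 1;-4 0 0 0 1;-5.5 0 0 0 1;-7 0 0 0 1;-8.5 0 0 0 1;-9.8 0 0 0 1;-10.3 0 0 0 1;-10.3 0 0 0 1"

```text
time: 18.1
ee_pos: [0.5318, 0.0205, 0.3432]
tcp_rot: [-0.015, -0.012, 1.0, -0.009]
contact_force: [-1.7, -0.6, -2.1]
grip_width: 0.015
gripper_force: 71.3
```

```bash
python3 - <<'E'
from h import *
st(); i=get_image("scene");cv2.imwrite("pics/s8.png",i["color"])
e=observe()["ee_pos"];print(proj(i,[e+[.047,0,-.248],e+[.097,0,-.235],e+[.02,0,-.04]]))
E
```

```text
t 18.1 p [0.5318 0.0205 0.3432] yaw_y 91.4 F [-1.7 -0.6 -2.1] w 0.015 gf 71.3 j [ 0.72  0.34 -1.08  1.65  0.31  1.37  1.18]
[[333.95000856 243.81669432]
 [351.35983634 237.89556627]
 [325.95932658 199.80612536]]
```

>>> arm_command:
  commands: "3 0 0 0 1;6 0 0 0 1;9 0 0 0 1;9 0 0 0 1"

```text
time: 18.48
ee_pos: [0.4372, 0.0193, 0.3458]
tcp_rot: [-0.015, -0.012, 1.0, -0.014]
contact_force: [0.8, 0.6, -1.2]
grip_width: 0.0149
gripper_force: 71.4
```

```bash
python3 - <<'E'
from h import *
st(); i=get_image("scene");a=i["color"].astype(int)
e=observe()["ee_pos"]
for th in(5,10,15,20):
    t=np.radians(th);d=np.array([-np.sin(t),0,np.cos(t)]);x=np.array([np.cos(t),0,np.sin(t)]);b=e+[0,0,.0187]-.271*d;tp=b-.029*x-.02*d
    print(th,proj(i,[b,tp,b+.205*d]).round(1).tolist(),"tip",(tp-e).round(4))
g=a.sum(2)//3;ch=" .:-=+*#%@"
for v in range(200,262,2):print(v,"".join(ch[x*10//256] for x in g[v,285:350]))
E
```

```text
t 18.48 p [0.4372 0.0193 0.3458] yaw_y 91.4 F [ 0.8  0.6 -1.2] w 0.0149 gf 71.4 j [ 0.96  0.09 -1.17  1.83  0.11  1.31  1.36]
5 [[294.1, 252.2], [284.8, 258.4], [285.0, 208.9]] tip [-0.0035  0.     -0.2737]
10 [[302.3, 250.0], [293.7, 256.5], [287.3, 208.3]] tip [ 0.022   0.     -0.2729]
15 [[310.4, 247.4], [302.5, 254.2], [289.5, 207.6]] tip [ 0.0473  0.     -0.2699]
20 [[318.3, 244.5], [311.1, 251.5], [291.6, 206.8]] tip [ 0.0723  0.     -0.2647]
200 ..:-+*****************************+++++===-::::.  .:-==++++++++++
202 ...:-+****************************++++++===-:::.. ..:-==+++++++++
204 ....:-+***************************+++++++==-::::.  .:-==+++++++++
206 .....:=+***************************++++++===-:::.. ..:-==++++++++
208 .....:-+***************************++++++====::::.  .::==++++++++
210 :....:=+****************************+++++====-:::.. ..:-==+++++++
212 +=-::-=*************************++++++++++=---::::.  ..:-=+++++++
214 ***+=-=+**********************+++***++++++=---::::.. ..:-==++++++
216 ****+=-=+*********************++*****+++++==-::::::.....:-=++++++
218 *****+=-=+***
[... 822 characters left out ...]

242 ***********++==---:::---------------:::----:::::::::..   ..::::::
244 ******++===--------:::---------------::-----::::::::..   .:::::::
246 +++===--------------:::--------------:::-----:::::::..  ..:::::::
248 ---------------------:::-------------:::-----:::::::..   .:::::::
250 ---------------------::::------------:::::---::::::::.. ..::::::-
252 -------------------::::---------------::::::--:::::::::...::::::-
254 ------------------:::--------------------------:::--==-:..:::::::
256 ----------------------------------------------====++++=-:::::::::
258 --------------------------------------===+++++*++++++++=-::::::::
260 ----------------------------------==++**********+++++++=-::::::::
```

```bash
python3 - <<'E'
from h import *
s,R=pose();print(R.round(3)); i=get_image("scene");e=s["ee_pos"];st()
for th in np.arange(10,18,1.):
    t=np.radians(th);d=-R[:,2]*np.cos(t)+R[:,0]*np.sin(t);x=-R[:,0]*np.cos(t)-R[:,2]*np.sin(t)
    b=e-R[:,2]*.0187-.271*d;tp=b-.029*x-.02*d
    print(th,proj(i,[b,tp,b+.18*d]).round(1).tolist(),"bend",(b-e).round(4),"tip",(tp-e).round(4))
E
```

```text
[[-0.999 -0.023 -0.026]
 [-0.022  0.999 -0.027]
 [ 0.026 -0.027 -0.999]]
t 18.58 p [0.4411 0.0184 0.3464] yaw_y 91.3 F [ 0.5  0.6 -0.9] w 0.0149 gf 71.4 j [ 0.96  0.1  -1.17  1.83  0.12  1.31  1.36]
10.0 [[300.5, 252.3], [291.8, 259.1], [288.7, 214.6]] bend [ 0.0407 -0.0057 -0.2492] tip [ 0.015  -0.007  -0.2733]
11.0 [[302.1, 251.8], [293.5, 258.6], [289.3, 214.4]] bend [ 0.0454 -0.0056 -0.2485] tip [ 0.0201 -0.0068 -0.273 ]
12.0 [[303.7, 251.3], [295.3, 258.2], [289.9, 214.2]] bend [ 0.05   -0.0055 -0.2477] tip [ 0.0252 -0.0067 -0.2726]
13.0 [[305.4, 250.8], [297.1, 257.7], [290.5, 214.0]] bend [ 0.0547 -0.0053 -0.2468] tip [ 0.0302 -0.0066 -0.2721]
14.0 [[307.0, 250.2], [298.8, 257.2], [291.1, 213.8]] bend [ 0.0593 -0.0052 -0.2458] tip [ 0.0353 -0.0065 -0.2716]
15.0 [[308.6, 249.6], [300.6, 256.7], [291.7, 213.6]] bend [ 0.0639 -0.0051 -0.2447] tip [ 0.0404 -0.0063 -0.2709]
16.0 [[310.2, 249.1], [302.3, 256.2], [292.3, 213.4]] bend [ 0.0685 -0.0049 -0.2436] tip [ 0.0454 -0.0062 -0.2702]
17.0 [[311.8, 248.5], [304.0, 255.7], [292.8, 213.2]] bend [ 0.073  -0.0048 -0.2424] tip [ 0.0505 -0.006  -0.2694]
```

Lean is now ≈14°, bend at (+0.059, −0.005, −0.246) from the TCP. Go over the middle pocket.

>>> arm_command:
  commands: "0 0 -4 0 1;0 0 -8 0 1;0 0 -10 0 1;2 4 -10 -2 1;4 8 -10 -2 1;7.3 12 -10 -2 1;7.3 16 -10 -2 1;7.3 20 -10 -2 1;7.3 24 -10 -2 1;7.3 28 -10 -2 1;7.3 28.5 -10 -2 1;7.3 28.5 -10 -2 1;7.3 28.5 -10 -2 1;7.3 28.5 -10 -2 1;7.3 28.5 -10 -2 1"

```text
time: 19.83
ee_pos: [0.3649, 0.3035, 0.442]
tcp_rot: [-0.014, -0.029, 0.999, -0.01]
contact_force: [-0.1, -1.1, -0.3]
grip_width: 0.015
gripper_force: 71.3
```

```bash
cat > chk.py <<'E'
from h import *
st();s,R=pose();e=s["ee_pos"];t=np.radians(14);d=-R[:,2]*np.cos(t)+R[:,0]*np.sin(t);x=-R[:,0]*np.cos(t)-R[:,2]*np.sin(t)
b=e-R[:,2]*.0187-.271*d;tp=b-.029*x-.02*d;print("bend",b.round(4),"tip",tp.round(4),"R",R.round(3).tolist())
i=get_image("scene");print(proj(i,[b,tp,b+.18*d]).round(1).tolist());g=i["color"].astype(int).sum(2)//3;ch=" .:-=+*#%@"
u,v=proj(i,b)[0].astype(int)
for q in range(v-44,v+30,2):print(q,"".join(ch[z*10//256] for z in g[q,u-34:u+34]))
print("u0",u-34)
E
python3 chk.py
```

```text
t 19.83 p [0.3649 0.3035 0.442 ] yaw_y 93.4 F [-0.1 -1.1 -0.3] w 0.015 gf 71.3 j [ 0.38  0.22 -1.35  1.58  0.2   1.54  0.65]
bend [0.4234 0.3024 0.1959] tip [0.3994 0.3005 0.1702] R [[-0.998, -0.059, -0.028], [-0.058, 0.998, -0.02], [0.03, -0.018, -0.999]]
[[259.2, 155.7], [251.8, 163.5], [240.0, 112.8]]
111 ++++++++++++=-:-+***********************************+=-.......:-++**
113 *************+=-=+*************+*******************++=-:..   ..--=++
115 **************+=-=+***********+++****************+++====--::::--===+
117 ***********++**+=-=+*********+==+****************+++++++++++++++====
119 ***********++++++=--+*****++=--=+***************+++++++++++++++++===
121 ***********+====--::-=====----:-=+**************++=++++++++++++++===
123 ***********+=------:::------::::=+**************+====++++++++++===--
125 ************=------:::::::::::::-+**************+=---===========--::
127 ************+-::::::::::::::::.:-+**************+=-------------:::::
129 ************+-:::::::::.:::.....-=***************+------::::::::::::
131 *******+++**+=:....:............:=++*************+-------:::
[... 1213 characters left out ...]
..:::-=+*********+++=-----:::::::::-
167 ******************++=-:::::::::::::::--++++++++++==---:::......:::--
169 ******************++==-:::::::::::::::-====----------::..:::::::::::
171 ******************++==--:::---=---::::--=-------------:::::::::::::-
173 *******************+===========--:::::::-------------::::::::::-----
175 *******************+====----:::::::::::::-------------::::----------
177 *******************+=====-:::::::::::::::---------------------------
179 ********************=-===-::::::::::::::::--------------------------
181 ********************+--===----::::::::...::-------------------------
183 +++++***************+=--==-::::::::::....:::------------------------
u0 225
```

>>> arm_command:
  commands: "0.5 -0.1 0 0 1;0.5 -0.1 1.5 0 1;0.4 -0.1 3 0 1;0.4 0 4.5 0 1;0.3 0 6 0 1;0.3 0 7.5 0 1;0.3 0 9 0 1;0.3 0 9 0 1;0.3 0 9 0 1"

```text
time: 20.63
ee_pos: [0.3587, 0.3007, 0.3521]
tcp_rot: [-0.015, -0.029, 0.999, -0.01]
contact_force: [0.2, 0.6, -0.1]
grip_width: 0.015
gripper_force: 71.4
```

```bash
python3 chk.py
```

```text
t 20.63 p [0.3587 0.3007 0.3521] yaw_y 93.3 F [ 0.2  0.6 -0.1] w 0.015 gf 71.4 j [ 0.35  0.25 -1.32  1.76  0.24  1.36  0.6 ]
bend [0.4172 0.2992 0.106 ] tip [0.3931 0.2973 0.0803] R [[-0.998, -0.057, -0.029], [-0.057, 0.998, -0.022], [0.03, -0.02, -0.999]]
[[259.5, 177.1], [252.4, 184.4], [241.1, 137.8]]
133 ******+=-::......................:-=++**********++=-------::::::::::
135 ****+=----===-:..................::--=+******++++=-------:-:::::::::
137 ====---::-=++=-:.................::---=+*****++++==----:-:::::::::::
139 ==----::::=+++=::................:----=+********++=------:::::::::::
141 ---:::::::-=++=-::.............:::---=+**********++=-----:::::::::::
143 :::::::...-=+++=-:::.::::::::::::-==++*************++==----:::----=+
145 ::::......:=++++==-:::::::::::--=++*******************+++++++++++***
147 .......  ..:=++++++=-:::--==+++*************************************
149 ....... . ..:--=++**+=--=+******************************************
151 ............:----=+**+=--+******************************************
153 ........ ...:----=+***+=-=+*********************************
[... 1213 characters left out ...]
..:::...::::----------------------=+
189 ++++++++++++++++**+++=--::::::::::::::::::::::-------------------=+*
191 ++++++++++++++++++*+++=-:::::::::::::::::::::::-----------------=+**
193 ++++++++++++++++++**+++=-::::::::::::::::::::::----------------=+***
195 ++++++++++++++++++***++=-::::::::::::::::::::::---------------=+****
197 ++++++++++++++++++***+++=-:::::::::::::::::::::-------------==+*****
199 ++++++++++++++++++++++++=-:::::::::::::::::::::------------=++******
201 ++++++++++++++++******+++=-::::::::::::::::::::-----------=+********
203 +++++++++++++++********++==-::::::::::::::::::::----------=+********
205 +++++++++++++**********+++=-::::::::::::::::::::---------=+*********
u0 225
```

>>> arm_command:
  commands: "-0.3 0 1 0 1;-0.4 0 2 0 1;-0.5 0 3 0 1;-0.5 0 4 0 1;-0.5 0.1 5 0 1;-0.5 0.1 5.5 0 1;-0.5 0.1 5.5 0 1"

```text
time: 21.27
ee_pos: [0.361, 0.3017, 0.2952]
tcp_rot: [-0.016, -0.03, 0.999, -0.01]
contact_force: [0.0, 0.4, -1.0]
grip_width: 0.0153
gripper_force: 71.3
```

>>> arm_command:
  commands: "0 0 0.5 0 1;0 0 1 0 1;0 0 1.3 0 1;0 0 1.3 0 1"

```text
time: 21.6
ee_pos: [0.3615, 0.303, 0.2856]
tcp_rot: [-0.014, -0.03, 0.999, -0.01]
contact_force: [-0.8, -1.3, 10.9]
grip_width: 0.0152
gripper_force: 73.1
```

>>> arm_command:
  commands: "0 0 -0.3 0 1;0 0 -0.3 0 0.5;0 0 -0.3 0 0;0 0 -0.3 0 -1;0 0 -0.3 0 -1;0 0 -0.3 0 -1;0 0 -0.3 0 -1;0 0 -0.3 0 -1;0 0 -4 0 -1;0 0 -8 0 -1;0 0 -12 0 -1;0 0 -16 0 -1;0 0 -16 0 -1"

```text
time: 22.68
ee_pos: [0.3675, 0.3084, 0.4507]
tcp_rot: [-0.01, -0.03, 0.999, -0.006]
contact_force: [-0.5, 1.5, 0.3]
grip_width: 0.0853
gripper_force: 0.0
```

```bash
python3 - <<'E'
from h import *
st(); i=get_image("scene");g=i["color"].astype(int);d=g[...,2]-g[...,0];print("s=brownish")
gg=g.sum(2)//3;ch=" .:-=+*#%@"
for q in range(100,200,2):print(q,"".join(ch[z*10//256] for z in gg[q,215:290]),)
m=np.argwhere((d>45)&(g[...,2]<150)&(g[...,2]>50));m=m[(m[:,0]>100)&(m[:,0]<190)&(m[:,1]>215)&(m[:,1]<290)];print(m.mean(0),m.min(0),m.max(0),len(m))
E
```

```text
t 22.68 p [0.3675 0.3084 0.4507] yaw_y 93.4 F [-0.5  1.5  0.3] w 0.0853 gf 0.0 j [ 0.35  0.2  -1.31  1.56  0.19  1.55  0.66]
s=brownish
100 ******************************************************++-:.....:::::::--+++
102 ******************************************************++=--:::::::....:-=++
104 ************************************************+**+++++++++++++==-:.:-=+**
106 ************************************++++++++++++++++***********+=-:. .:-=+*
108 *********************++++++*******+++++***+*******************++-:.  ...:=+
110 ***********++++++++++++++*************************************+=-:......:=+
112 *+++++++++++++************************************************+=:........-=
114 ****************************************++******************++==--:.....:--
116 ***************************************++=+****************+++++++=========
118 *********************+++**************+=-=+***************+++++++++++++++++
120 *********************+====+++*****++==----+***************+++++++++++++++++
122 *********************+=---======-------::-=+**************+===++++++++++++=
124 
[... 2387 characters left out ...]
--------
184 +++++++++++++++++*************+=-:::::::.....::....:::---------------------
186 ++++++++++++++++++++++*******++=-:::::::....::.....::::--------------------
188 +++++++++++==---------====+++===-::::::::...::::::::::::-------------------
190 ++++++++++++=--:::::::::::--------:::::::::::::::::::::::------------------
192 ++++++++++++++=====-----:---------:::::::::::::::::::::::------------------
194 +++++++++++++++++++++++===++++++==-::::::::::::::::::::::-----------------=
196 ++++++++++++++++++++++++++++**+++==-:::::::::::::::::::::----------------=+
198 ++++++++++++++++++++++++++++++++++=-:::::::::::::::::::::---------------=+*
[137.94409938 242.08695652] [131 216] [150 255] 161
```

```bash
python3 - <<'E'
from h import *
a=get_image("scene");w=get_image("wrist");b=get_image("top");e=observe()["ee_pos"];print(proj(w,[(.41,.299,.11),e]))
A=crop(a["color"],205,100,90,100,450,500)
o=np.hstack([A,cv2.copyMakeBorder(crop(w["color"],160,0,320,480,333,500),0,0,0,0,cv2.BORDER_CONSTANT)])
cv2.imwrite("pics/v10.png",o);np.save("w10.npy",[{k:v for k,v in x.items() if k!="color"} for x in(w,a)],allow_pickle=True)
E
```

```text
[[311.64356866 222.18855015]
 [311.35927469 301.66983145]]
```

View pics/v10.png

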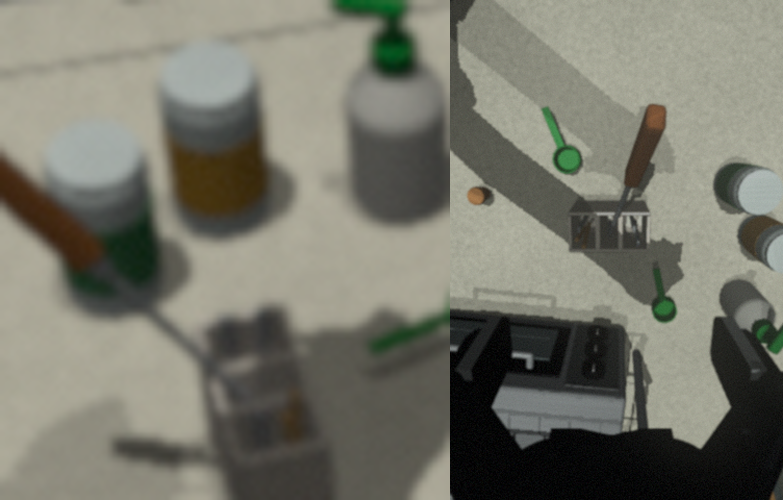

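The hook stands in the middle pocket but leans ~30° toward the robot (handle bottom: scene ≈(223,150), wrist ≈(337,176); top: wrist ≈(358,106)). I'll regrasp and set it straighter.

```bash
python3 - <<'E'
from h import *
np.set_printoptions(precision=4,suppress=True)
w,a=np.load("w10.npy",allow_pickle=True)
hb,r=tri(w,(336.6,175.7),a,(223.4,150));print("hb",hb,r)
o,d=ray(w,357.8,105.6)
for L in(.105,.11,.115):
    k=np.roots([1,2*d@(o-hb),(o-hb)@(o-hb)-L*L]);print(L,[(o+x.real*d).round(4).tolist() for x in k],k)
i=get_image("scene");g=i["color"].astype(int);print(g.shape)
m=(g[...,2]-g[...,0]>25)&(g[...,2]<170);ys,xs=np.nonzero(m[95:160,170:235]);
for q in range(100,156,3):print(q,"".join("#" if z else "." for z in m[q,180:232:1]))
E
```

```text
hb [0.3271 0.3238 0.2212] 0.0031500768808202483
0.105 [[0.2503, 0.3467, 0.1533], [0.2638, 0.3319, 0.3047]] [0.4399 0.2872]
0.11 [[0.2497, 0.3474, 0.1466], [0.2644, 0.3312, 0.3113]] [0.4466 0.2804]
0.115 [[0.2492, 0.348, 0.1402], [0.265, 0.3306, 0.3178]] [0.4531 0.2739]
(480, 640, 3)
100 ....................................................
103 ....................................................
106 ....................................................
109 ....................................................
112 ....................................................
115 ....................................................
118 ....................................................
121 ....................................................
124 ....................................................
127 ................#######.............................
130 ..............############..........................
133 .................###########........................
136 .....................###########....................
139 .........................##########.................
142 ............................##########..............
145 ...............................###########..........
148 ...................................##########.......
151 ......................................#######.......
154 ....................................................
```

>>> arm_command:
  commands: "3.5 2.6 3 0 -1;6.6 2.6 5 0 -1;6.6 2.6 8 0 -1;6.6 2.6 10 0 -1;6.6 2.6 10 0 -1;6.6 2.6 10 0 -1"

```text
time: 23.43
ee_pos: [0.2954, 0.3243, 0.3442]
tcp_rot: [-0.016, -0.03, 0.999, -0.011]
contact_force: [1.0, -0.3, 1.0]
grip_width: 0.0858
gripper_force: 0.0
```

```bash
python3 - <<'E'
from h import *
st();s,R=pose();print(shift((.2955,.3275,.2473)),R.round(3).tolist())
E
```

```text
t 23.43 p [0.2954 0.3243 0.3442] yaw_y 93.4 F [ 1.  -0.3  1. ] w 0.0858 gf 0.0 j [ 0.3   0.15 -1.31  1.83  0.13  1.32  0.58]
[-0.35  0.52  9.68] [[-0.998, -0.06, -0.032], [-0.059, 0.998, -0.022], [0.033, -0.02, -0.999]]
```

>>> arm_command:
  commands: "-0.3 0.5 3 0 -1;-0.3 0.5 6 0 -1;-0.3 0.5 9 0 -1;-0.3 0.5 9.7 0 -1;-0.3 0.5 9.7 0 -1;-0.3 0.5 9.7 0 1;-0.3 0.5 9.7 0 1;-0.3 0.5 9.7 0 1;-0.3 0.5 9.7 0 1;-0.3 0.5 9.7 0 1;-0.3 0.5 9.7 0 1;-0.3 0.5 9.7 0 1"
  grip_force: 30

```text
time: 24.43
ee_pos: [0.2958, 0.3271, 0.2484]
tcp_rot: [-0.015, -0.029, 0.999, -0.011]
contact_force: [-0.7, -3.6, 5.6]
grip_width: 0.0191
gripper_force: 26.7
```

```bash
python3 - <<'E'
from h import *
st()
E
```

```text
t 24.43 p [0.2958 0.3271 0.2484] yaw_y 93.4 F [-0.7 -3.6  5.6] w 0.0191 gf 26.7 j [ 0.15  0.28 -1.24  1.97  0.28  1.13  0.42]
```

>>> arm_command:
  commands: "0 0 -1.5 0 1;-1 -0.5 -3 0 1;-2 -1 -4 0 1;-3.2 -1.5 -4.5 0 1;-4.5 -2 -4.5 0 1;-6 -2.5 -4.5 0 1;-7.5 -2.8 -4.5 0 1;-9 -3.1 -4.5 0 1;-10.5 -3.4 -4.5 0 1;-12 -3.5 -4.5 0 1;-13.5 -3.5 -4.5 0 1;-14.2 -3.5 -4.5 0 1;-14.2 -3.5 -4.5 0 1"

```text
time: 25.52
ee_pos: [0.4427, 0.303, 0.2888]
tcp_rot: [-0.015, -0.029, 0.999, -0.009]
contact_force: [0.1, -0.1, -1.6]
grip_width: 0.0154
gripper_force: 30.2
```

```bash
cat > chk2.py <<'E'
from h import *
import sys
st();i=get_image("scene");g=i["color"].astype(int).sum(2)//3;ch=" .:-=+*#%@"
for q in range(110,196,3):print(q,"".join(ch[z*10//256] for z in g[q,225:285]))
s,R=pose();e=s["ee_pos"]
for th in(-15,-10,-5,0,5,10,15,20,25):
    t=np.radians(th);d=-R[:,2]*np.cos(t)+R[:,0]*np.sin(t);b=e-R[:,2]*.0187-.26*d
    print(th,proj(i,[b+.08*d,b+.2*d]).round(1).tolist(),b.round(3))
E
python3 chk2.py
```

```text
t 25.52 p [0.4427 0.303  0.2888] yaw_y 93.4 F [ 0.1 -0.1 -1.6] w 0.0154 gf 30.2 j [ 0.19  0.42 -1.14  1.72  0.39  1.29  0.58]
110 *******************#*********+=:         .  :=+******+-:....
113 ************#####****#********=-.       ....:=+*****+=-:....
116 **************###*####**####**=:.      .....:-+***+++++++===
119 ***********++++*****####***+=-::.       ......-=+++++++*+**+
122 ************+===========------:...       ... .:=++++++++++++
125 ####********+-------------:::::....         .:=**+=-====++++
128 ##**##******+--:::---::::::::........     :-+****+=---------
131 *#******++***=-:.::::::...............    :=+****+=---------
134 ******+=-=+**+-::......................:-=++****++=---------
137 ++===---:-+**+=::......................-+*****++++=--------:
140 =----:::::=+++=-::::...................:=********++=--------
143 ::::::::..-=+++=--:::::::::::::::::..:-=************+==-----
146 ::........:-+**+++=----------==+**+=--=*********************
149 ...........:---=+******************+=-+*********************
152 ......... ..:----=+****************+=-=*********************
[... 714 characters left out ...]
-
188 ***************++++++=----=-:::::::-----===++==+****+==-----
191 *************+++++++++=----==========----:::::--=+++++++**+=
194 *************++++++++++=--::::::::::::::::::::--=+********+=
-15 [[250.1, 172.6], [258.4, 142.8]] [0.368 0.295 0.059]
-10 [[255.2, 172.4], [260.2, 142.7]] [0.39  0.296 0.053]
-5 [[260.3, 171.8], [262.0, 142.6]] [0.412 0.297 0.05 ]
0 [[265.5, 171.0], [263.8, 142.3]] [0.435 0.299 0.048]
5 [[270.6, 169.8], [265.6, 141.9]] [0.457 0.3   0.048]
10 [[275.6, 168.3], [267.4, 141.4]] [0.48  0.301 0.05 ]
15 [[280.5, 166.6], [269.1, 140.7]] [0.502 0.303 0.055]
20 [[285.4, 164.5], [270.8, 140.0]] [0.524 0.304 0.061]
25 [[290.0, 162.2], [272.5, 139.2]] [0.545 0.306 0.069]
```

>>> arm_command:
  commands: "0 0 0.6 0 1;0 0 1.2 0 1;0 0 1.8 0 1;0 0 1.8 0 1;0 0 1.8 0 1"

```text
time: 25.98
ee_pos: [0.4404, 0.3039, 0.2728]
tcp_rot: [-0.013, -0.03, 0.999, -0.008]
contact_force: [0.4, 0.4, 7.1]
grip_width: 0.0153
gripper_force: 31.2
```

>>> arm_command:
  commands: "-0.5 0 0 0 1;-1 0 0 0 1;-1.2 0 0 0 1;-1.2 0 0 0 0.6;-1.2 0 0 0 0.2;-1.2 0 0 0 -1;-1.2 0 0 0 -1;-1.2 0 0 0 -1;-1.2 0 0 0 -1;-1.2 0 0 0 -1;-1.2 0 -4 0 -1;-1.2 0 -8 0 -1;-1.2 0 -12 0 -1;-1.2 0 -16 0 -1;-1.2 0 -16 0 -1"

```text
time: 27.23
ee_pos: [0.4579, 0.3095, 0.4389]
tcp_rot: [-0.01, -0.03, 0.999, -0.006]
contact_force: [-0.1, 1.4, 0.1]
grip_width: 0.0853
gripper_force: 0.0
```

```bash
python3 chk2.py | head -32; python3 - <<'E'
from h import *
i=get_image("scene");g=i["color"].astype(int)
m=(g[...,2]-g[...,0]>25)&(g[...,2]<170)
for q in range(100,186,3):print(q,"".join("#" if z else "." for z in m[q,225:300:1]))
E
```

```text
t 27.23 p [0.4579 0.3095 0.4389] yaw_y 93.4 F [-0.1  1.4  0.1] w 0.0853 gf 0.0 j [ 0.19  0.36 -1.18  1.44  0.32  1.58  0.66]
110 *******+++***+***************************************+-:....
113 ***************************************************++=-:... 
116 ******************************+++***+=------=+****+++++++===
119 ***********++++************+=--=+***=-.....:-+***+++++++++++
122 ************===========-------:-=+**=:.....:=+**++=+++++++++
125 ************+------------:::::::-+*+=:.....:=+***+--=====++=
128 ************+-::::::::::::::::..-+*+=:.....:=+***+----------
131 *******+++**+=::...::..:........:=++-:.....-+****+=---------
134 *****++--=+**+-:.................:--:......-=+**++=---------
137 +===---::-+**+=:.................::::......-=+++++=--------:
140 =----:::::-+++=-::..............:::::.....:-+****++=------::
143 ::::::::..-=+++=--:::::::::::::::---:.....:-+*******+==-----
146 ::........:-++++++=-----:----==++***+-:..:=+****************
149 ...........::--=+********************+=--=+*****************
152 .......  ...:----=+*******************=-=+******************

[... 2643 characters left out ...]
............................................................
163 ...........................................................................
166 ...........................................................................
169 ...........................................................................
172 ...........................................................................
175 ...........................................................................
178 ......................................##...................................
181 ......................................##...................................
184 ....................................####...................................
```

The hook stands nearly upright in the middle pocket (handle scene (265,115)–(264,147)). On to the scoop; a closer look from above it.

>>> arm_command:
  commands: "0 -4 0 0 -1;0 -8 0 0 -1;0.5 -12 0 0 -1;0.8 -16 0 0 -1;1 -20 2 0 -1;1.2 -24 5 0 -1;1.4 -28 8 0 -1;1.6 -32 11 0 -1;1.6 -34.5 14 0 -1;1.6 -34.5 16 0 -1;1.6 -34.5 16 0 -1;1.6 -34.5 16 0 -1"

```text
time: 28.33
ee_pos: [0.4545, -0.0434, 0.2753]
tcp_rot: [-0.018, -0.029, 0.999, -0.009]
contact_force: [0.3, 0.3, 1.2]
grip_width: 0.0853
gripper_force: 0.0
```

```bash
cat > sc.py <<'E'
from h import *
np.set_printoptions(precision=4,suppress=True)
st();i=get_image("wrist");c=proj(i,[(.4845,-.036,.028),(.5626,-.0265,.028)]);print(c)
u,v=c[0].astype(int)
a=i["color"].astype(int)[v-60:v+60:4,u-80:u+80:4];ch=" .:-=+*#%@";g=a.sum(2)//3;d=a[...,2]-a[...,0]
print("u0",u-80)
for r in range(len(g)):print(v-60+4*r,"".join(ch[min(9,x*10//256)] for x in g[r]),"  ","".join("s" if x<6 else "-" for x in d[r]))
np.save("sc.npy",{k:v for k,v in i.items() if k!="color"},allow_pickle=True)
E
python3 sc.py
```

```text
t 28.33 p [ 0.4545 -0.0434  0.2753] yaw_y 93.3 F [0.3 0.3 1.2] w 0.0853 gf 0.0 j [ 0.99  0.24 -1.14  1.9   0.25  1.19  1.38]
[[322.1487 231.3745]
 [325.6024 291.0224]]
u0 242
171 ****##**++++*+++-::::::::::::::::++++*#*    ---------------------------s-s-s--------
175 ********+++++++++::::::::::::::::++++***    --------------------------s--s-s--------
179 ********+++++++++::::::::::::::::+++++#*    -----------------------------s----------
183 ********+++++++++::::::::::::::::+++++**    --------------------------s-------------
187 *****#**+++++++++::::::::::::::::=+++***    ------------------s-s---s--s------------
191 #********+**+*+++-:::::::::::::::-++**#*    -------------------s-ssss-s-s-----------
195 *****************=::::::::::::::::+*****    -----------------------s-s----s--s------
199 *****************+::::::::::::--:-******    ---------------------s--s-------s-------
203 *****************+:::::::::-------******    ------------------s-s---s---------------
207 ******************-::::::---------******    ----------------------------------------
211 ********#*********-:::::-------
[... 1044 characters left out ...]
****----------:-----------------*    --------------s---s-ss-s----------------
263 ****#******=--------::----------------=*    --------------------ss-------------s----
267 ****#*******=--=*=--------------------+*    --------------------ss------s-----------
271 *************+=****-::----------------**    --------------------ss------------------
275 *******************+::---------------=**    --------------------ss-s----------------
279 ********************::----------------**    --------------------ss------------------
283 **********#**##****+-:---------------:+*    --------------------ss---s---------s----
287 *******************=-:--------------::=+    --------------------ss--------s----s----
```

```bash
python3 - <<'E'
from h import *
np.set_printoptions(precision=4,suppress=True)
i=np.load("sc.npy",allow_pickle=True).item()
c=atz(i,324,228,.028);print(c,atz(i,325,270,.028));print(shift((c[0],c[1],.06)),shift((c[0],c[1],.006)));s,R=pose();print(s["ee_pos"],R.round(3).tolist())
print(proj(i,[c+[0,.022,0],c-[0,.022,0]]))
E
```

```text
[ 0.4802 -0.0341  0.028 ] [ 0.534  -0.0292  0.028 ]
[-3.16  1.   21.62] [-3.33  1.09 27.01]
[ 0.456  -0.0418  0.2772] [[-0.998, -0.06, -0.031], [-0.059, 0.998, -0.019], [0.032, -0.017, -0.999]]
[[342.2725 229.1146]
 [305.7183 226.8873]]
```

>>> arm_command:
  commands: "-3 1 4 0 -1;-3.1 1 8 0 -1;-3.1 1 12 0 -1;-3.1 1 16 0 -1;-3.2 1 20 0 -1;-3.2 1 22 0 -1;-3.2 1 22 0 -1;-3.2 1 22 0 -1"

```text
time: 29.05
ee_pos: [0.4827, -0.0331, 0.0578]
tcp_rot: [-0.014, -0.031, 0.999, -0.009]
contact_force: [0.2, 1.2, 0.0]
grip_width: 0.085
gripper_force: 0.0
```

```bash
python3 - <<'E'
from h import *
st();print(shift((.480,-.034,.005)))
E
```

```text
t 29.05 p [ 0.4827 -0.0331  0.0578] yaw_y 93.6 F [0.2 1.2 0. ] w 0.085 gf 0.0 j [ 0.66  0.58 -0.89  2.08  0.64  0.82  1.  ]
[0.12 0.02 5.29]
```

>>> arm_command:
  commands: "0.1 0 2 0 -1;0.1 0 4 0 -1;0.1 0 5.1 0 -1;0.1 0 5.1 0 -1;0.1 0 5.1 0 1;0.1 0 5.1 0 1;0.1 0 5.1 0 1;0.1 0 5.1 0 1;0.1 0 5.1 0 1;0.1 0 5.1 0 1;0.1 0 5.1 0 1"
  grip_force: 30

```text
time: 29.97
ee_pos: [0.4803, -0.0358, 0.0075]
tcp_rot: [-0.014, -0.03, 0.999, -0.01]
contact_force: [-1.4, -0.5, 8.8]
grip_width: 0.0437
gripper_force: 29.6
```

>>> arm_command:
  commands: "0 0 -2 0 1;0 0 -5 0 1;0 0 -9 0 1;0 0 -13 0 1;0 0 -17 0 1;0 0 -18 0 1;0 0 -18 0 1"

```text
time: 30.55
ee_pos: [0.4867, -0.0319, 0.1894]
tcp_rot: [-0.011, -0.029, 0.999, -0.011]
contact_force: [0.3, 0.6, -1.8]
grip_width: 0.0433
gripper_force: 31.1
```

```bash
python3 - <<'E'
from h import *
st();print(shift((.398,-.343,.19)))
E
```

```text
t 30.55 p [ 0.4867 -0.0319  0.1894] yaw_y 93.4 F [ 0.3  0.6 -1.8] w 0.0433 gf 31.1 j [ 0.81  0.4  -1.05  1.96  0.43  1.04  1.19]
[ 10.68 -30.53   0.82]
```

>>> arm_command:
  commands: "3 0 0 0 1;5 -3 0 0 1;6 -7 0 0 1;7 -11 0 0 1;8 -15 0 0 1;9 -19 0 0 1;9.5 -23 0 0 1;10 -27 0 0 1;10.7 -30 0 0 1;10.7 -30.5 0.5 0 1;10.7 -30.5 0.5 0 1;10.7 -30.5 0.5 0 1;10.7 -30.5 0.5 0 1"

```text
time: 31.63
ee_pos: [0.3958, -0.3408, 0.1891]
tcp_rot: [-0.015, -0.031, 0.999, -0.009]
contact_force: [0.3, -0.1, -0.1]
grip_width: 0.0437
gripper_force: 31.1
```

```bash
python3 - <<'E'
from h import *
np.set_printoptions(precision=4,suppress=True)
st();print(shift((.398,-.343,.03)),shift((.398,-.343,.0165)));s,R=pose();print(R.round(3).tolist())
# tray edges from wrist
i=get_image("wrist");P=[(.403,-.343,.008),(.459,-.411,.016),(.347,-.411,.016),(.41,-.22,.113)];print(proj(i,P))
g=i["color"].astype(int);d=g[...,2]-g[...,0]
for q in range(60,330,8):print(q,"".join("#" if z>50 else "." for z in d[q,160:560:5]))
E
```

```text
t 31.63 p [ 0.3958 -0.3408  0.1891] yaw_y 93.6 F [ 0.3 -0.1 -0.1] w 0.0437 gf 31.1 j [ 1.38  0.44 -0.99  1.89  0.46  1.06  1.83]
[-0.7   0.04 15.9 ] [-0.74  0.06 17.25]
[[-0.998, -0.063, -0.03], [-0.062, 0.998, -0.019], [0.031, -0.017, -0.999]]
[[314.5214 225.0501]
 [244.5893 275.5649]
 [245.1638 164.0499]
 [483.6633 282.6338]]
60 ................................................................................
68 ................................................................................
76 ................................................................................
84 ................................................................................
92 ................................................................................
100 ................................................................................
108 ................................................................................
116 ................................................................................
124 ................................................................................
132 ......
[... 1414 characters left out ...]
....................
268 ..................######.................#......................................
276 ..................##...#........................................................
284 ................................................................................
292 ................................................................................
300 ................................................................................
308 ................................................................................
316 ................................................................................
324 ................................................................................
```

>>> arm_command:
  commands: "-0.9 0 3 0 1;-0.9 0 6 0 1;-0.9 0 9 0 1;-0.9 0 12 0 1;-0.9 0 14 0 1;-0.9 0 15.5 0 1;-0.9 0 16.5 0 1;-0.9 0 16.5 0 1;-0.9 0 16.5 0 1"

```text
time: 32.43
ee_pos: [0.4006, -0.3452, 0.0251]
tcp_rot: [-0.015, -0.031, 0.999, -0.01]
contact_force: [0.4, -0.8, -0.7]
grip_width: 0.0433
gripper_force: 31.1
```

>>> arm_command:
  commands: "0 0 0.3 0 1;0 0 0.5 0 1;0 0 0.5 0 1;0 0 0.5 0 1"

```text
time: 32.77
ee_pos: [0.4, -0.3463, 0.0202]
tcp_rot: [-0.015, -0.03, 0.999, -0.01]
contact_force: [0.2, -0.3, 0.2]
grip_width: 0.0437
gripper_force: 31.1
```

>>> arm_command:
  commands: "0 0.2 0.2 0 1;0 0.2 0.4 0 1;0 0.2 0.4 0 1;0 0.2 0.4 0 1"

```text
time: 33.1
ee_pos: [0.3996, -0.3439, 0.0156]
tcp_rot: [-0.015, -0.03, 0.999, -0.01]
contact_force: [-0.9, 1.1, 1.7]
grip_width: 0.0436
gripper_force: 31.1
```

>>> arm_command:
  commands: "0 0 0 0 1;0 0 0 0 -0.2;0 0 0 0 -0.4;0 0 0 0 -0.5;0 0 0 0 -0.5;0 0 0 0 -0.5;0 0 0 0 -0.5;0 0 -2 0 -0.5;0 0 -5 0 -0.5;0 0 -9 0 -0.5;0 0 -13 0 -0.5;0 0 -17 0 -0.5;0 0 -19 0 -0.5;0 0 -19 0 -0.5"

```text
time: 34.27
ee_pos: [0.4082, -0.3411, 0.2107]
tcp_rot: [-0.011, -0.03, 0.999, -0.013]
contact_force: [0.8, -0.2, -0.6]
grip_width: 0.0643
gripper_force: 0.0
```

```bash
python3 - <<'E'
from h import *
np.set_printoptions(precision=4,suppress=True)
st();i=get_image("wrist");print(proj(i,[(.40,-.344,.036),(.482,-.337,.036),(.40,-.344,.008)]))
g=i["color"].astype(int);d=g[...,2]-g[...,0];gg=g.sum(2)//3;ch=" .:-=+*#%@"
for q in range(150,330,5):print(q,"".join(ch[z*10//256] for z in gg[q,230:420:4]),"".join("#" if z>50 else ("s" if z<8 else ".") for z in d[q,230:420:4]))
s=get_image("scene");m=(s["color"].astype(int));m=(m[...,2]-m[...,0]>25)&(m[...,2]<170)
for q in range(112,152,4):print(q,"".join("#" if z else "." for z in m[q,245:285]))
a=cv2.imread("pics/scene0.png").astype(int);df=np.abs(a-s["color"].astype(int)).sum(2)
for n,p in dict(tin=(.41,-.22,.1),cork=(.379,.082,.03),carton=(.386,-.068,.018)).items():
    u,v=proj(s,p)[0].astype(int);print(n,u,v,df[v-8:v+9,u-8:u+9].mean().round(1))
E
```

```text
t 34.27 p [ 0.4082 -0.3411  0.2107] yaw_y 93.4 F [ 0.8 -0.2 -0.6] w 0.0643 gf 0.0 j [ 1.37  0.43 -1.    1.86  0.44  1.1   1.83]
[[316.2329 209.9747]
 [318.041  287.8461]
 [316.7687 204.2639]]
150 ###################*******+***********+*-::----- ................................................
155 #########**########********************+:::----- ................................................
160 ######=========-----------====++++*++**-::------ ......##############......................s.....
165 ######-:-=---------:::-----------------......:.. ......#.###############################.........
170 ######-:=========------------------::::......... ......#.##############################..........
175 ######-:=========--------------------:......:::: ......#.##############################..........
180 ######-:==----=----------------------......::::: ......#.#############################...........
185 ######-:==--------------------------:.......:::: ......#.#############################...........
190 ######-:==-----------==-:-----------............ ......#.###########.ssss.###########...
[... 2570 characters left out ...]
###########*####*----=-----------......... ssss............................s.s....sssssssss
325     =#################*=---------------.....:::. ssss...................................sssssssss
112 ........................................
116 ................#########...............
120 .................#######................
124 .................#######................
128 .........###....########................
132 #############....######.................
136 #############...#######.................
140 ###########.....#######.................
144 ................#######.................
148 ........................................
tin 293 331 291.1
cork 261 252 97.5
carton 274 297 324.4
```

>>> arm_command:
  commands: "0 0 -4 0 -0.5;0 0 -8 0 -0.5;0 0 -10 0 -0.5;0 0 -10 0 -0.5;0 0 -10 0 -0.5"

```text
time: 34.78
ee_pos: [0.4076, -0.3382, 0.3046]
tcp_rot: [-0.015, -0.03, 0.999, -0.01]
contact_force: [-0.1, 0.5, -1.2]
grip_width: 0.0641
gripper_force: 0.0
```

```bash
python3 - <<'E'
from h import *
st();w=get_image("wrist")
for n in("top","scene"):
    s=get_image(n)["color"].astype(int);a=cv2.imread(f"pics/{n}0.png").astype(int);df=np.abs(a-s).sum(2)
    for k,(u,v) in (dict(tin=(401,265),cork=(308,279),carton=(353,277),pump=(172,232),canA=(165,267),canB=(180,292),candle=(503,243),tube=(492,290),green=(214,228)) if n=="top" else dict(tin=(293,335),cork=(263,252),carton=(276,297),pump=(285,125),canA=(247,128),canB=(226,142),candle=(357,460),tube=(286,458))).items():print(n,k,df[v-7:v+8,u-7:u+8].mean().round(0),end="; ")
E
```

```text
t 34.78 p [ 0.4076 -0.3382  0.3046] yaw_y 93.4 F [-0.1  0.5 -1.2] w 0.0641 gf 0.0 j [ 1.43  0.34 -1.06  1.73  0.34  1.28  1.92]
top tin 146.0; top cork 5.0; top carton 6.0; top pump 5.0; top canA 5.0; top canB 196.0; top candle 5.0; top tube 5.0; top green 6.0; scene tin 188.0; scene cork 173.0; scene carton 66.0; scene pump 27.0; scene canA 19.0; scene canB 73.0; scene candle 36.0; scene tube 18.0;
```

```bash
python3 -c "
from plant import hand_in
print(hand_in())"
```

```text
the job is handed in; nothing more can be done
None
```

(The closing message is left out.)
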